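# Dose the stained mugs from the child-resistant tub and set the soak timer

## Task

Get the stained mugs ready for their soak: press the blue lid down and turn it to open the tablet tub, put one cleaning tablet in each white mug on the worktop, leave any spare tablets in the tub, and lock the lid back on. Only once every mug has its tablet, set the wind-up timer to 20 minutes, pressing it down as you turn so that it does not spin on the worktop. Leave the mugs, tub and timer standing upright and do not disturb the other things about.

Things in the scene. Friction and masses are not known exactly. Their poses are not given: they have to be found in the camera images.
- tub: White tub of mug-cleaning tablets, free-standing, 0.45 kg. Origin: centre of its underside, z up. Foot 127 mm across, neck 92 mm outside, open rim 24 mm above the worktop. A sprung grey ring round the neck pushes the lid up. An 18 mm high insert with pockets in a row on the tub's x axis, at x = -30, 0, 30 mm, holds the tablets upright; they stand 18 mm above the rim.
- tub_notch (a point): Notch under the lug on the tub's +x side, 52.5 mm from its axis, 15.5 mm above its underside; two more lugs with notches at 120 and 240 degrees. Any lid hook fits any notch (15 mm wide). On a notch's counter-clockwise side is a click tooth 3 mm deep, on its clockwise side an end stop that cannot be passed.
- lid_grip (a point): Dark blue child-resistant lid, 123 mm across, 0.1 kg; point at the centre of its grip bar, half-way up. Bar: 12 mm thick (point's y), 62 mm long (point's x), 24 mm high; lid top 12 mm below the point, lower edge of the skirt, on which it stands when put down, 54 mm below. Locked, the point is about 67 mm above the tub's underside, and the lid cannot be pulled or turned off unpressed.
- lid_hook_a (a point): Hook inside the lid's lower edge on the lid's +x side, under a white mark. To open: press the lid down to its stop (5 mm; the spring takes 9 N rising to 13 N, 15 to 18 N holds it there), keep it down, turn it counter-clockwise seen from above 25 to 95 degrees (60 is the middle of the gap), lift straight up.
- lid_hook_b (a point): The like hook 120 degrees counter-clockwise of hook a. To close: set the lid on with hooks in the gaps, 60 degrees from a notch (sideways play 3 mm; it then rests 4 mm higher than locked), press to the stop (9 mm, about 13 N), turn clockwise 60 degrees to the end stop, let it rise: the hooks catch in the notches.
- lid_hook_c (a point): The like hook 240 degrees counter-clockwise of hook a. A hook that is locked lies within 6.5 mm (seen from above) of its notch.
- timer_dial (a joint): Dial angle: 0 at the red zero mark, grows turning clockwise seen from above, 0.1047 rad a minute: 20 minutes = 2.094 rad, the fourth long mark. Stays where left; range 0 to 5.7. Turning takes 0.12 N m, more than the light timer's own weight resists: unpressed the whole timer spins on the worktop; with 8 to 15 N of downward force on the dial it stands still.
- timer_grip (a point): Centre of the dark grip bar on the timer's dial, about half-way up it, on the dial's axis, 51 mm above the worktop. Bar: 12 mm thick (point's y), 54 mm long (point's x), 24 mm high, its top 12 mm above this point, the flat of the dial 12 mm below. Its red pointer points along the point's -x and turns with the dial.
- timer: Free-standing wind-up kitchen timer, cream, round, 88 mm across, 31 mm high without its dial, 0.20 kg. Origin: centre of its underside, z up. Ring of marks on top: thick red mark = zero, on the timer's own -x side; long dark marks every 5 minutes, short ones every minute, counting clockwise.
- tablet_1_center (a point): White cleaning tablet with a blue band, 22 x 14 x 36 mm along the point's x, y, z, 22 g; point at its centre. It stands in the tub's insert (z up) with its base 6 mm above the tub's underside and pulls straight up.
- tablet_2_center (a point): White cleaning tablet with a blue band, 22 x 14 x 36 mm along the point's x, y, z, 22 g; point at its centre. It stands in the tub's insert (z up) with its base 6 mm above the tub's underside and pulls straight up.
- tablet_3_center (a point): White cleaning tablet with a blue band, 22 x 14 x 36 mm along the point's x, y, z, 22 g; point at its centre. It stands in the tub's insert (z up) with its base 6 mm above the tub's underside and pulls straight up.
- mug_1_center (a point): White mug, open at the top, 100 mm high, 85 mm across (116 mm with the handle, which points along the point's -y), bore at least 60 mm wide, floor 8 mm thick; point on the axis of the bore, half-way up (50 mm), z up. May be absent.
- mug_2_center (a point): White mug, open at the top, 100 mm high, 85 mm across (116 mm with the handle, which points along the point's -y), bore at least 60 mm wide, floor 8 mm thick; point on the axis of the bore, half-way up (50 mm), z up. May be absent.
- mug_3_center (a point): White mug, open at the top, 100 mm high, 85 mm across (116 mm with the handle, which points along the point's -y), bore at least 60 mm wide, floor 8 mm thick; point on the axis of the bore, half-way up (50 mm), z up. May be absent.
- jam_jar: Bystander: strawberry jam jar with a white lid, 76 mm across, 95 mm high. Origin at the centre of its underside.
- spice_b: Bystander: spice jar with a red cap, 41 mm across, 109 mm high. Origin at the centre of its underside.
- teaspoon: Bystander: steel teaspoon lying flat, 130 x 26 x 11 mm. Origin at the centre of its underside.
Not all that is in view belongs to the job. Leave any brown look-alike of the timer alone.

How it is judged:
By the outcome, as a careful person would: the job done as asked, in the order asked, and still so for the second after the job is handed in, with the robot touching nothing.
Of mug_1, mug_2, mug_3 only 2 to 3 are there at a start; the rules pass over those that are not, and their reading is None.
At some moment in a run one of mug_1, mug_2, mug_3, timer may be knocked a few centimetres aside while the robot is not near it.
Once in a run the grip may slacken for a moment while it holds something.
It also fails if it takes over 208 s, if anything falls off the work surface, if the arm or the gripper's body presses on something with over 40 N, if the wrist force passes 120 N, or if a joint passes its speed limit or range.

## Robot

A 6-joint arm with a two-finger parallel gripper is mounted at the origin on a cart in front of the work surface, level with it; the furniture and walls round the work are solid. World frame = base frame: x ahead of the robot, y to its left, z up, the work surface at z = 0. Lengths are in m, angles in rad, forces in N, time in s.
With the tool pointing down it reaches from about 0.35 to 0.975 m from the base axis. Payload 7.1 kg.
Tool frame: the origin (TCP) lies midway between the tips of the shut fingers; the grasp point (between the pads) lies behind it (manip.grip_depth is the z of the grasp point in the tool frame, in m); z points along the fingers, y is the direction in which the jaws open and shut (so a half turn about z gives the same grasp; the last joint's range is limited). The gripper opens to 88 mm and grips with 3 to 60 N. Pads are 20 mm wide; open, the fingers measure 115 mm over their backs; the gripper's body (75 mm by 178 mm) begins 61 mm behind the grasp point.
Start: joints at [-1.287, 0.423, 1.63, -0, 1.089, -0.019], TCP at [0.186, -0.597, 0.223] pointing down, gripper open.
Joint ranges: [-3, 3], [-0.9, 2.11], [0.09, 2.58], [-1.31, 4.45], [0.11, 2.69], [-2.54, 2.54]. Speed limits (rad/s): [2.39, 2.39, 3.01, 3.14, 3.14, 3.14].

## Interface

Orientations are given as [roll, pitch, yaw] about the fixed x, y, z axes, in that order (R = Rz(yaw) Ry(pitch) Rx(roll)).
In Python, from rig import manip gives the robot as it stands. The module is installed in compiled form; this text tells all that it offers.
- The arm moves only by the shell command python3 -m creep 'ROWS'. ROWS is JSON, a list of rows, each an object of numbers: "x", "y", "z": the shift along the tool's x, y, z in cm; "spin": the turn about the tool's z in rad; "gripper": the closure, from 0 (fully open) to 1 (shut). A call has 1 to 12 rows; each row is the pose to reach, as a shift and turn from the pose measured when the call began, along the tool's axes at that moment; what a row does not reach only later rows make up. A row lasts 1/8 s, in which the tool goes at most 62.5 mm and 10.7 degrees, less where a joint would pass 70% of its speed; a pose out of reach is approached as far as the arm can. A call with a gripper value outside its range is refused whole. The fingers move at their own pace and stop on an object; the grip force is fixed at half the most. Time passes only in rows, so rows that repeat a pose let the fingers close. It gives the time, the measured TCP pose, the force and the opening at its end, in the units of the state.
- manip.sense(): the state, without advancing time (a new reading comes with each control period).
- manip.read_camera(name): name is "scene" or "top" or "wrist"; returns a dict with "color" (420x560x3 uint8, red, green, blue), "range_z" (420x560 float32, m along the optical axis (not along the pixel's ray), 0 where there is no reading), "vertical_fov" (degrees; the focal length in pixels is half the picture's height over the tangent of half this angle, whatever the lens; pixels are square), "cx", "cy" (the principal point, pixels), "dist" ([k1, k2, p1, p2, k3] as OpenCV has them; the pictures are not rectified), "R" (3x3) and "t" (3): a world point X has camera coordinates R X + t. Camera axes: x right, y down, z forward; pixel columns grow to the right and rows downward; lengths in m; the calibration is good to about 2 mm. A picture is of the moment at which its call begins.
- manip.finish_job(): hands the job in, once; it reports no verdict.
Trained networks look in a picture, given as the dict that the camera call returned (one of the last four; its "shot" number tells which), for a name from the list of things; names that differ only in an ending like _2 or _b are one class to them, and where a whole thing is asked for, a point or a joint stands for the part that bears it (a point fixed in the world has none). Each returns a list of dicts, best first, with "score" (0 to 1); they miss things now and then, are a little off and sometimes report something else, mostly with a low value. They report only what shows in the picture. A call takes as long as a camera call. They do not tell look-alikes from the thing itself.
- manip.recognise(picture, target): "box" ([left, top, right, bottom] in pixels, round what is visible of it).
- manip.outline_of(picture, target): "mask" (420x560 bool, what is visible of it) and "box" ([left, top, right, bottom] in pixels, round what is visible of it).
The state is a dict: "t": time; "joint_positions": joint angles; "qvel": joint speeds; "effort": joint torques, N m; "ee_pos": TCP position; "ee_rot": TCP orientation; "ft_force": force on the tool from outside, world axes, zero at the start; "ft_torque": the same for the moment, N m; "opening": finger opening in m.
Only numpy, scipy, OpenCV 4.12 (cv2) and the standard library are available. Lean on these libraries where they do the work, as an engineer would, in place of code of your own. Each camera call takes 0.05 s, during which the arm holds its last target.

## Working session

There is one attempt and no reset: what is moved stays moved. The work goes in short steps, Python scripts to look and compute and a shell command to move; the robot and the scene stay as the last step left them, time stands still between calls to the robot, and variables do not carry over. Pictures are saved under pics/ and viewed, and the job is handed in when it is done.

```bash
ls; mkdir -p pics
cat > h.py <<'E'
import numpy as np, cv2
from rig import manip
def cam(n):
    p=manip.read_camera(n); return p
def K(p):
    H=p["color"].shape[0]; f=H/2/np.tan(np.radians(p["vertical_fov"])/2)
    return np.array([[f,0,p["cx"]],[0,f,p["cy"]],[0,0,1.]])
def save(p,name,box=None,scale=1):
    im=p["color"][:,:,::-1]
    if box: im=im[box[1]:box[3],box[0]:box[2]]
    if scale!=1: im=cv2.resize(im,None,fx=scale,fy=scale,interpolation=cv2.INTER_CUBIC)
    cv2.imwrite("pics/"+name+".png",im)
def und(p,uv):
    return cv2.undistortPoints(np.array(uv,float).reshape(-1,1,2),K(p),np.array(p["dist"],float)).reshape(-1,2)
def ray_z(p,uv,z):
    "intersect pixel ray with world plane z"
    n=und(p,uv); d=np.c_[n,np.ones(len(n))]@np.array(p["R"]); c=-np.array(p["R"]).T@np.array(p["t"])
    s=(z-c[2])/d[:,2]; return c+d*s[:,None]
def cloud(p,mask=None):
    Z=p["range_z"]; m=Z>0
    if mask is not None: m&=mask
    v,u=np.nonzero(m); n=und(p,np.c_[u,v]); z=Z[v,u]
    X=np.c_[n*z[:,None],z]; return (X-np.array(p["t"]))@np.array(p["R"]), np.c_[u,v]
def proj(p,X):
    r,_=cv2.Rodrigues(np.array(p["R"],float)); q,_=cv2.projectPoints(np.array(X,float).reshape(-1,1,3),r,np.array(p["t"],float),K(p),np.array(p["dist"],float)); return q.reshape(-1,2)
def S():
    s=manip.sense(); print({k:np.round(s[k],4).tolist() for k in("t","joint_positions","ee_pos","ee_rot","ft_force","ft_torque","opening")}); return s
E
python3 - <<'E'
from h import *
S(); print(manip.grip_depth)
for n in("scene","top","wrist"):
    p=cam(n); save(p,n+"0"); print(n,p["vertical_fov"],np.round(-np.array(p["R"]).T@p["t"],3))
S()
E
```

```text
pics
{'t': 0.0, 'joint_positions': [-1.287, 0.4238, 1.6306, -0.0, 1.0886, -0.019], 'ee_pos': [0.1862, -0.596, 0.2219], 'ee_rot': [-3.1401, -0.0, 0.3028], 'ft_force': [0.0628, -0.4335, 0.5287], 'ft_torque': [-0.0351, -0.0231, 0.0149], 'opening': 0.0878}
-0.0187
scene 56.554026587999765 [0.051 0.598 0.64 ]
top 43.01645751494716 [ 0.32  -0.046  1.2  ]
wrist 58.01080305597702 [ 0.262 -0.574  0.383]
{'t': 0.15, 'joint_positions': [-1.287, 0.4237, 1.6305, -0.0, 1.0886, -0.019], 'ee_pos': [0.1863, -0.5961, 0.2221], 'ee_rot': [-3.1404, -0.0, 0.3028], 'ft_force': [-0.1718, -0.1244, 0.3959], 'ft_torque': [0.0187, -0.0096, -0.0186], 'opening': 0.0879}
```

View pics/top0.png

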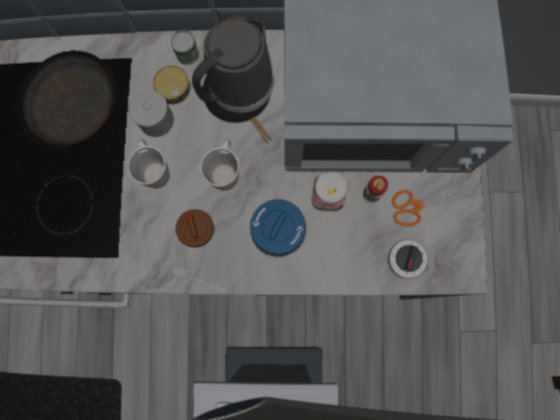

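View pics/scene0.png

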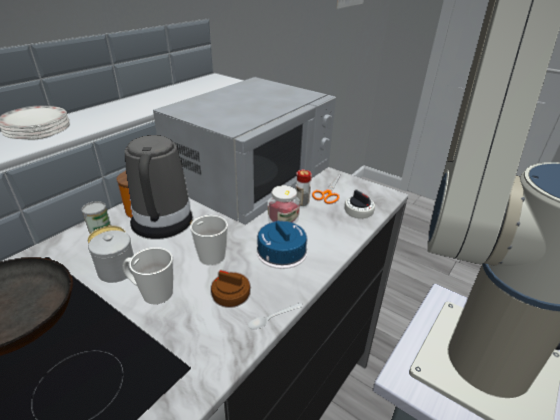

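View pics/wrist0.png

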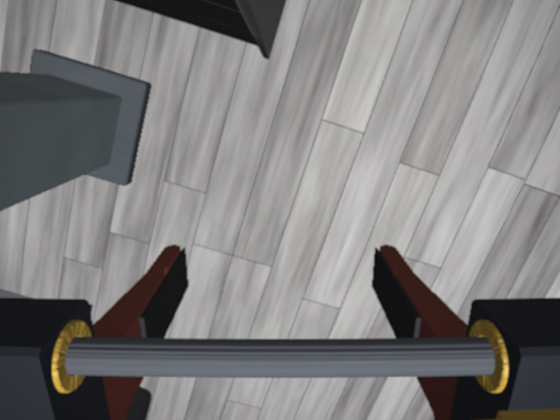

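The top view shows the tub with its blue lid at (278,227), mugs at (148,165) and (220,167), and the white timer at (408,259). The brown look-alike is at (195,228), the jam jar at (330,190), the spice jar at (377,187) and the spoon at (200,280). The scene view also shows only two mugs.

Run:
```python
from h import *
ps={n:cam(n) for n in("top","scene")}
for n,p in ps.items():
    print(n,np.round(p["R"],3).tolist(),p["shot"])
    for t in("tub","lid_grip","lid_hook_a","timer","timer_grip","mug_1_center","jam_jar","spice_b","teaspoon"):
        for o in manip.outline_of(p,t):
            if o["score"]<0.3: continue
            X,_=cloud(p,o["mask"]); 
            if len(X)<5: print(t,o["box"],len(X));continue
            zt=np.percentile(X[:,2],97); T=X[X[:,2]>zt-.012]
            c,r=cv2.minEnclosingCircle(T[:,:2].astype(np.float32))
            print(t,round(o["score"],2),np.round(o["box"]).tolist(),"ztop",round(zt,3),"topc",np.round(c,3),round(r,3),"med",np.round(np.median(X,0),3))
save(ps["top"],"topz",(240,190,320,270),7)
save(ps["top"],"topt",(370,220,450,300),7)
```

```text
top [[0.006, -1.0, -0.02], [-0.984, -0.002, -0.179], [0.179, 0.021, -0.984]] 4
lid_grip 0.66 [252.0, 200.0, 307.0, 257.0] ztop 0.079 topc [ 0.494 -0.025] 0.031 med [ 0.491 -0.025  0.056]
lid_hook_a 0.55 [248.0, 197.0, 302.0, 257.0] ztop 0.079 topc [ 0.494 -0.025] 0.031 med [ 0.491 -0.025  0.056]
timer 0.97 [178.0, 211.0, 216.0, 247.0] ztop 0.064 topc [0.494 0.163] 0.027 med [0.491 0.157 0.036]
timer 0.58 [387.0, 237.0, 426.0, 278.0] ztop 0.064 topc [ 0.425 -0.318] 0.027 med [ 0.423 -0.309  0.035]
timer_grip 0.78 [396.0, 246.0, 426.0, 275.0] ztop 0.065 topc [ 0.425 -0.316] 0.026 med [ 0.423 -0.312  0.04 ]
timer_grip 0.76 [182.0, 213.0, 205.0, 242.0] ztop 0.065 topc [0.494 0.161] 0.026 med [0.493 0.158 0.04 ]
mug_1_center 0.79 [128.0, 140.0, 170.0, 189.0] ztop 0.101 topc [0.629 0.259] 0.051 med [0.632 0.271 0.056]
jam_jar 0.9 [312.0, 172.0, 348.0, 213.0] ztop 0.098 topc [ 0.573 -0.139] 0.034 med [ 0.563 -0.136  0.093]
spice_b 0.81 [359.0, 175.0, 391.0, 203.0] ztop 0.113 topc [ 0.576 -0.239] 0.021 med [ 0.57  -0.234  0.106]
teaspoon 0.6 [173.0, 267.0, 223.0, 293.0] ztop 0.012 topc [0.37
[... 680 characters left out ...]
.0] ztop 0.101 topc [0.622 0.099] 0.051 med [0.606 0.107 0.071]
timer_grip 0.9 [212.0, 271.0, 244.0, 294.0] ztop 0.063 topc [0.491 0.162] 0.026 med [0.486 0.168 0.04 ]
timer_grip 0.82 [353.0, 188.0, 370.0, 209.0] ztop 0.065 topc [ 0.422 -0.314] 0.024 med [ 0.419 -0.307  0.042]
mug_1_center 0.75 [121.0, 250.0, 174.0, 306.0] ztop 0.099 topc [0.625 0.263] 0.05 med [0.617 0.266 0.067]
jam_jar 0.77 [269.0, 186.0, 302.0, 224.0] ztop 0.097 topc [ 0.571 -0.141] 0.036 med [ 0.558 -0.12   0.069]
spice_b 0.57 [296.0, 173.0, 315.0, 205.0] ztop 0.112 topc [ 0.573 -0.238] 0.022 med [ 0.563 -0.228  0.072]
teaspoon 0.71 [251.0, 303.0, 301.0, 329.0] ztop 0.011 topc [0.375 0.151] 0.063 med [0.386 0.177 0.005]
```

Run:
```python
import cv2,numpy as np
a=cv2.imread("pics/topz.png");b=cv2.imread("pics/topt.png")
cv2.imwrite("pics/zz.png",cv2.resize(np.hstack([a,b]),(800,400)))
```

```text
(no output)
```

View pics/zz.png

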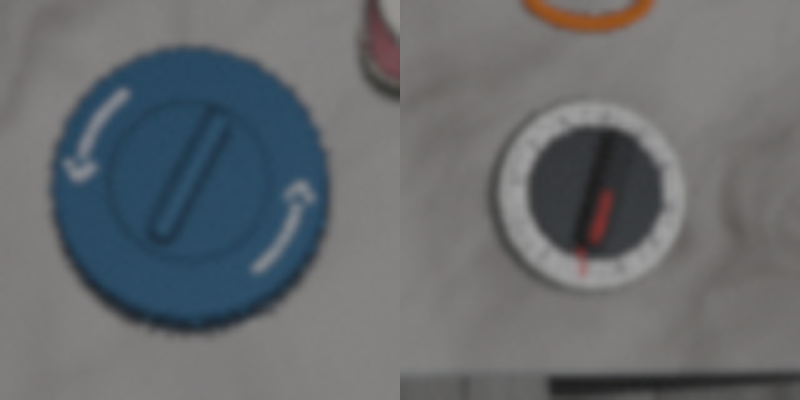

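```bash
cat >> h.py <<'E'
from scipy.spatial.transform import Rotation as Ro
def go(x,y,z,yaw,s=None):
    "row (cm, rad) to bring TCP there, tool down; prints j6 estimate"
    s=s or manip.sense(); R=Ro.from_euler("xyz",s["ee_rot"]).as_matrix()
    d=R.T@(np.array([x,y,z])-s["ee_pos"])*100
    y0=np.arctan2(R[1,0],R[0,0]); sp=-(yaw-y0); sp=(sp+np.pi)%(2*np.pi)-np.pi
    # joint-range-consistent spin
    dj1=np.arctan2(y,x)-s["joint_positions"][0]
    j6=s["joint_positions"][5]+sp+dj1
    for k in(-2*np.pi,0,2*np.pi):
        print("row x %.2f y %.2f z %.2f spin %.3f -> j6 %.2f"%(*d,sp+k,j6+k) if abs(j6+k)<2.5 else "",end=" ")
    print()
def bar(p,c,ztop,r=.035,dz=.006):
    X,_=cloud(p); m=(np.hypot(X[:,0]-c[0],X[:,1]-c[1])<r)&(abs(X[:,2]-ztop)<dz); B=X[m]
    (cx,cy),(w,h),a=cv2.minAreaRect(B[:,:2].astype(np.float32))
    q=B[:,:2]-B[:,:2].mean(0); u,s,v=np.linalg.svd(q,full_matrices=False); ang=np.arctan2(v[0,1],v[0,0]); ang=(ang+np.pi/2)%np.pi-np.pi/2
    print("bar n",len(B),"rect",round(cx,4),round(cy,4),round(w,3),round(h,3),"mean",np.round(B.mean(0),4),"ang",round(ang,3)); return B,ang
E
python3 - <<'E'
from h import *
for n in("top","scene"):
    p=cam(n); bar(p,(.493,-.025),.078); bar(p,(.424,-.316),.063)
    if n=="scene":
        save(p,"s2",(110,160,390,340),2.8)
go(.493,-.025,.22,-.4)
E
```

```text
bar n 157 rect 0.4939 -0.0251 0.012 0.061 mean [ 0.4934 -0.0251  0.0784] ang -0.481
bar n 126 rect 0.426 -0.3157 0.013 0.052 mean [ 0.4249 -0.3144  0.0624] ang -0.314
bar n 98 rect 0.4931 -0.0267 0.012 0.064 mean [ 0.4898 -0.0242  0.0783] ang -0.461
bar n 62 rect 0.4239 -0.3143 0.012 0.052 mean [ 0.4237 -0.3136  0.0622] ang -0.316
 row x 46.31 y -45.41 z 0.27 spin 0.703 -> j6 1.92
```

View pics/s2.png

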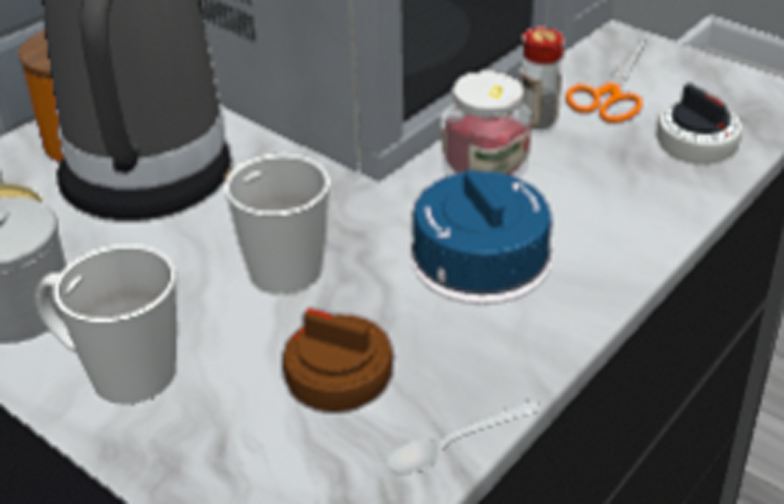

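The zoomed scene shows two mugs, the kettle, the timer on the right and the white mark on the lid's skirt at zoom (442,273). Next I move above the lid.

```bash
python3 -m creep '[{"x":46.3,"y":-45.4,"z":0,"spin":0.77},{"x":46.3,"y":-45.4,"z":0,"spin":0.77},{"x":46.3,"y":-45.4,"z":0,"spin":0.77},{"x":46.3,"y":-45.4,"z":0,"spin":0.77},{"x":46.3,"y":-45.4,"z":0,"spin":0.77},{"x":46.3,"y":-45.4,"z":0,"spin":0.77},{"x":46.3,"y":-45.4,"z":0,"spin":0.77},{"x":46.3,"y":-45.4,"z":0,"spin":0.77},{"x":46.3,"y":-45.4,"z":0,"spin":0.77},{"x":46.3,"y":-45.4,"z":0,"spin":0.77},{"x":46.3,"y":-45.4,"z":0,"spin":0.77},{"x":46.3,"y":-45.4,"z":0,"spin":0.77}]'
python3 - <<'E'
from h import *
S(); p=cam("wrist"); save(p,"w1"); 
try: bar(p,(.493,-.025),.078)
except Exception as e: print(e)
m=lambda:0
X,_=cloud(p); T=X[(abs(X[:,2]-.055)<.006)&(np.hypot(X[:,0]-.493,X[:,1]+.025)<.08)]
print(len(T), T.min(0),T.max(0))
E
```

```text
{'t': 1.25, 'joint_positions': [-1.287, 0.4231, 1.6299, -0.0, 1.0886, -0.019], 'ee_pos': [0.1864, -0.5966, 0.2227], 'ee_rot': [-3.1416, 0.0, 0.3028], 'ft_force': [0.4776, 0.116, 0.1376], 'ft_torque': [0.0246, -0.0465, 0.047], 'opening': 0.0878}
index 0 is out of bounds for axis 0 with size 0invalid input
h.py:43: RuntimeWarning: Mean of empty slice.
  q=B[:,:2]-B[:,:2].mean(0); u,s,v=np.linalg.svd(q,full_matrices=False); ang=np.arctan2(v[0,1],v[0,0]); ang=(ang+np.pi/2)%np.pi-np.pi/2
  ret = um.true_divide(
Traceback (most recent call last):
ValueError: zero-size array to reduction operation minimum which has no identity
```

View pics/w1.png

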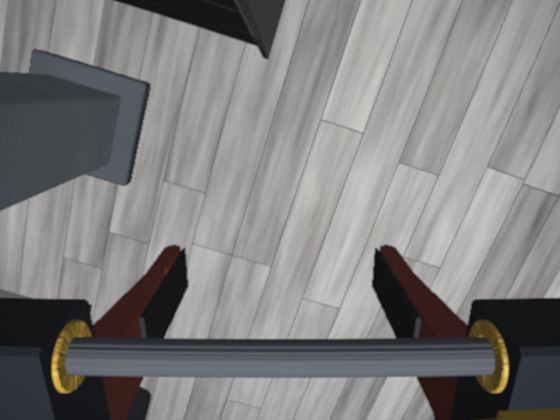

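The camera view is unchanged and creep replied "invalid input". I'll try it with every key given.

```bash
python3 -m creep '[{"x":5.0,"y":-5.0,"z":0.0,"spin":0.1,"gripper":0.0}]'; echo rc $?; python3 -c "
from h import *
S()"
```

```text
t: 1.42
ee_pos: [0.2148, -0.5433, 0.2227]
ee_rot: [3.139, -0.0, 0.197]
ft_force: [1.0, 0.5, -0.2]
opening: 0.0878
rc 0
{'t': 1.425, 'joint_positions': [-1.2145, 0.3627, 1.7238, -0.0003, 1.0528, 0.1593], 'ee_pos': [0.2148, -0.5433, 0.2227], 'ee_rot': [3.1392, -0.0001, 0.1971], 'ft_force': [0.9685, 0.4519, -0.2453], 'ft_torque': [0.0084, -0.0317, -0.0564], 'opening': 0.0878}
```

```bash
python3 -c "
from h import *
go(.493,-.025,.22,-.47)"
```

```text
row x 37.43 y -45.38 z 0.17 spin 0.667 -> j6 1.99
```

```bash
python3 -m creep '[{"x":37.4,"y":-45.4,"z":0.2,"spin":0.667,"gripper":0},{"x":37.4,"y":-45.4,"z":0.2,"spin":0.667,"gripper":0},{"x":37.4,"y":-45.4,"z":0.2,"spin":0.667,"gripper":0},{"x":37.4,"y":-45.4,"z":0.2,"spin":0.667,"gripper":0},{"x":37.4,"y":-45.4,"z":0.2,"spin":0.667,"gripper":0},{"x":37.4,"y":-45.4,"z":0.2,"spin":0.667,"gripper":0},{"x":37.4,"y":-45.4,"z":0.2,"spin":0.667,"gripper":0},{"x":37.4,"y":-45.4,"z":0.2,"spin":0.667,"gripper":0},{"x":37.4,"y":-45.4,"z":0.2,"spin":0.667,"gripper":0},{"x":37.4,"y":-45.4,"z":0.2,"spin":0.667,"gripper":0},{"x":37.4,"y":-45.4,"z":0.2,"spin":0.667,"gripper":0},{"x":37.4,"y":-45.4,"z":0.2,"spin":0.667,"gripper":0}]'
python3 - <<'E'
from h import *
S(); p=cam("wrist"); save(p,"w2"); 
try: bar(p,(.493,-.025),.078)
except Exception as e: print(e)
E
```

```text
t: 2.92
ee_pos: [0.4921, -0.0254, 0.2195]
ee_rot: [3.139, -0.001, -0.47]
ft_force: [0.5, -0.4, -0.2]
opening: 0.0878
{'t': 2.925, 'joint_positions': [-0.0741, 0.2329, 1.9194, -0.0031, 0.9891, 1.968], 'ee_pos': [0.4921, -0.0254, 0.2195], 'ee_rot': [3.1393, -0.0011, -0.4696], 'ft_force': [0.4966, -0.3687, -0.1749], 'ft_torque': [0.0426, 0.0029, 0.0], 'opening': 0.0878}
bar n 1013 rect 0.4938 -0.0283 0.012 0.06 mean [ 0.495  -0.0287  0.0776] ang -0.48
```

View pics/w2.png

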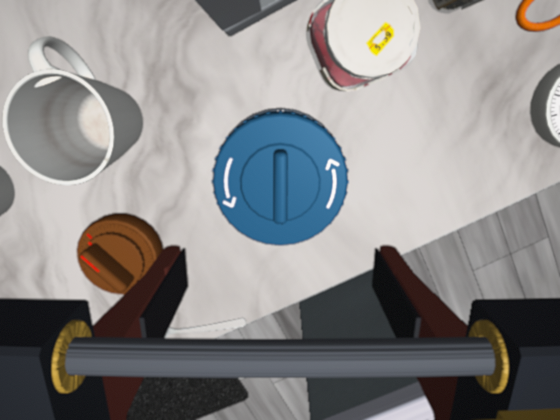

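The lid is at (280,177) and its bar lines up with the tool. Top and wrist agree within 3 mm. Descending to grip.

```bash
python3 -c "
from h import *
go(.494,-.0265,.058,-.476)"
```

```text
row x 0.19 y -0.06 z 16.16 spin 0.005 -> j6 1.99
```

```bash
python3 -m creep '[{"x":0.2,"y":-0.1,"z":5,"spin":0,"gripper":0},{"x":0.2,"y":-0.1,"z":10,"spin":0,"gripper":0},{"x":0.2,"y":-0.1,"z":14,"spin":0,"gripper":0},{"x":0.2,"y":-0.1,"z":16.1,"spin":0,"gripper":0},{"x":0.2,"y":-0.1,"z":16.1,"spin":0,"gripper":0},{"x":0.2,"y":-0.1,"z":16.1,"spin":0,"gripper":1},{"x":0.2,"y":-0.1,"z":16.1,"spin":0,"gripper":1},{"x":0.2,"y":-0.1,"z":16.1,"spin":0,"gripper":1},{"x":0.2,"y":-0.1,"z":16.1,"spin":0,"gripper":1},{"x":0.2,"y":-0.1,"z":16.1,"spin":0,"gripper":1},{"x":0.2,"y":-0.1,"z":16.1,"spin":0,"gripper":1}]'; python3 -c "
from h import *
S()"
```

```text
t: 4.35
ee_pos: [0.4943, -0.0261, 0.0586]
ee_rot: [3.139, -0.001, -0.471]
ft_force: [0.1, -0.3, 0.3]
opening: 0.0314
{'t': 4.35, 'joint_positions': [-0.0753, 0.5034, 2.0081, -0.0042, 0.63, 1.9695], 'ee_pos': [0.4943, -0.0261, 0.0586], 'ee_rot': [3.1394, -0.0011, -0.4705], 'ft_force': [0.1222, -0.3366, 0.3418], 'ft_torque': [0.0847, 0.0838, -0.0337], 'opening': 0.0314}
```

```bash
python3 -m creep '[{"x":0,"y":0,"z":0,"spin":0,"gripper":1},{"x":0,"y":0,"z":0,"spin":0,"gripper":1},{"x":0,"y":0,"z":0,"spin":0,"gripper":1},{"x":0,"y":0,"z":0,"spin":0,"gripper":1},{"x":0,"y":0,"z":0.2,"spin":0,"gripper":1},{"x":0,"y":0,"z":0.4,"spin":0,"gripper":1},{"x":0,"y":0,"z":0.4,"spin":0,"gripper":1}]'; python3 -c "
from h import *
S()"
```

```text
t: 5.22
ee_pos: [0.4951, -0.0261, 0.0553]
ee_rot: [3.14, -0.003, -0.471]
ft_force: [-0.8, -0.8, 8.7]
opening: 0.0117
{'t': 5.225, 'joint_positions': [-0.0752, 0.5101, 2.0081, -0.0041, 0.6217, 1.9695], 'ee_pos': [0.4951, -0.0261, 0.0553], 'ee_rot': [3.1401, -0.0025, -0.4706], 'ft_force': [-0.7596, -0.7777, 8.6641], 'ft_torque': [0.0947, 0.3305, -0.0158], 'opening': 0.0117}
```

```bash
python3 -m creep '[{"x":0,"y":0,"z":0.3,"spin":0,"gripper":1},{"x":0,"y":0,"z":0.5,"spin":0,"gripper":1},{"x":0,"y":0,"z":0.5,"spin":0,"gripper":1}]'
```

```text
t: 5.6
ee_pos: [0.4968, -0.0262, 0.0525]
ee_rot: [3.141, -0.006, -0.471]
ft_force: [-3.9, -0.7, 26.6]
opening: 0.0118
```

```bash
python3 -m creep '[{"x":-0.1,"y":0.05,"z":0.1,"spin":0,"gripper":1},{"x":-0.1,"y":0.05,"z":0.1,"spin":0,"gripper":1}]'
```

```text
t: 5.85
ee_pos: [0.4967, -0.0262, 0.0528]
ee_rot: [-3.141, -0.008, -0.471]
ft_force: [-2.3, -0.5, 14.7]
opening: 0.0115
```

```bash
python3 -m creep '[{"x":0,"y":0,"z":0.15,"spin":-0.1,"gripper":1},{"x":0,"y":0,"z":0.15,"spin":-0.25,"gripper":1},{"x":0,"y":0,"z":0.15,"spin":-0.4,"gripper":1}]'
```

```text
t: 6.22
ee_pos: [0.4974, -0.0263, 0.0526]
ee_rot: [3.14, -0.009, -0.068]
ft_force: [-2.3, -1.5, 17.3]
opening: 0.0131
```

```bash
python3 -m creep '[{"x":-0.1,"y":0,"z":0.13,"spin":-0.15,"gripper":1},{"x":-0.1,"y":0,"z":0.13,"spin":-0.3,"gripper":1},{"x":-0.1,"y":0,"z":0.13,"spin":-0.45,"gripper":1},{"x":-0.1,"y":0,"z":0.13,"spin":-0.6,"gripper":1},{"x":-0.1,"y":0,"z":0.13,"spin":-0.7,"gripper":1}]'
python3 - <<'E'
from h import *
S()
p=cam("scene"); save(p,"s3",(230,190,330,290),6)
E
```

```text
t: 6.85
ee_pos: [0.4983, -0.0261, 0.0527]
ee_rot: [3.133, -0.009, 0.633]
ft_force: [1.4, 0.4, 13.4]
opening: 0.0125
{'t': 6.85, 'joint_positions': [-0.0757, 0.5148, 2.0092, -0.0016, 0.6048, 0.8631], 'ee_pos': [0.4983, -0.0261, 0.0527], 'ee_rot': [3.1325, -0.0091, 0.6334], 'ft_force': [1.3862, 0.4462, 13.4481], 'ft_torque': [0.2923, 0.0929, -0.4897], 'opening': 0.0125}
```

View pics/s3.png

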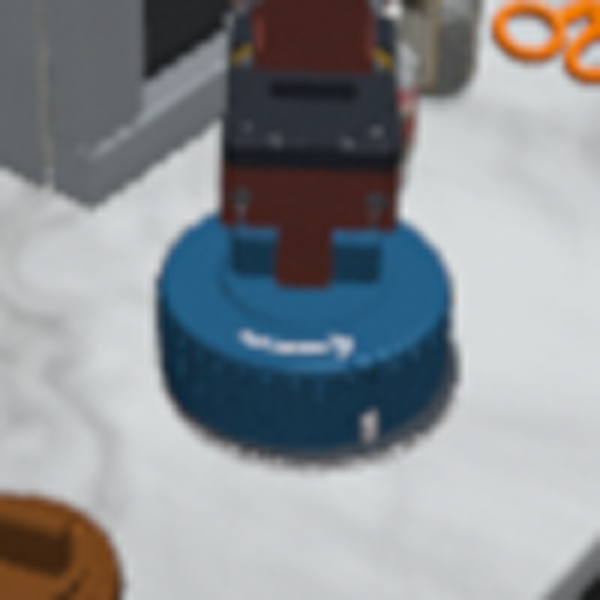

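The lid's mark has moved about 60° to (370,425). Now lifting.

```bash
python3 -m creep '[{"x":0,"y":0,"z":-0.5,"spin":0,"gripper":1},{"x":0,"y":0,"z":-1,"spin":0,"gripper":1},{"x":0,"y":0,"z":-1.5,"spin":0,"gripper":1},{"x":0,"y":0,"z":-2.5,"spin":0,"gripper":1},{"x":0,"y":0,"z":-4,"spin":0,"gripper":1},{"x":0,"y":0,"z":-4,"spin":0,"gripper":1}]'
python3 - <<'E'
from h import *
p=cam("scene"); save(p,"s4",(230,190,330,290),6)
E
```

```text
t: 7.65
ee_pos: [0.4989, -0.0261, 0.0941]
ee_rot: [3.131, -0.011, 0.638]
ft_force: [-0.4, 0.8, -1.5]
opening: 0.0117
```

View pics/s4.png

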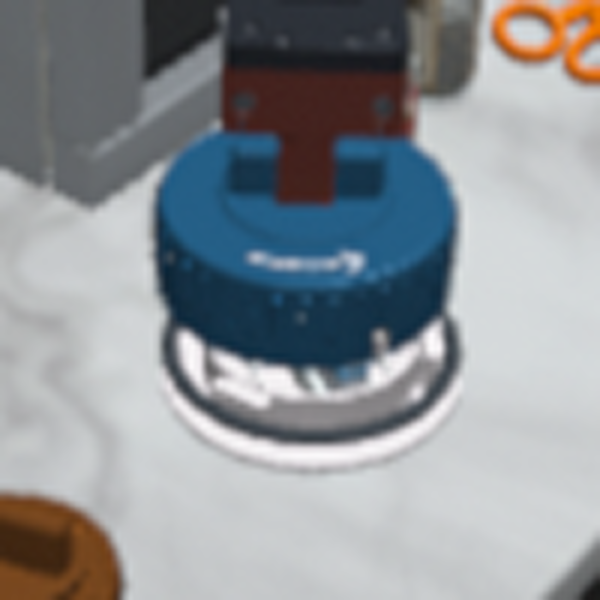

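```bash
python3 -c "
from h import *
go(.44,-.17,.12,.638);go(.44,-.17,.049,.638)"
```

```text
row x -13.24 y 8.11 z -2.70 spin -0.000 -> j6 0.57  
 row x -13.31 y 8.04 z 4.39 spin -0.000 -> j6 0.57
```

```bash
python3 -m creep '[{"x":0,"y":0,"z":-2.7,"spin":0,"gripper":1},{"x":-5,"y":3,"z":-2.7,"spin":0,"gripper":1},{"x":-10,"y":6,"z":-2.7,"spin":0,"gripper":1},{"x":-13.2,"y":8.1,"z":-2.7,"spin":0,"gripper":1},{"x":-13.3,"y":8.0,"z":-1,"spin":0,"gripper":1},{"x":-13.3,"y":8.0,"z":1.5,"spin":0,"gripper":1},{"x":-13.3,"y":8.0,"z":3.4,"spin":0,"gripper":1},{"x":-13.3,"y":8.0,"z":4.3,"spin":0,"gripper":1},{"x":-13.3,"y":8.0,"z":4.3,"spin":0,"gripper":1}]'
```

```text
t: 8.82
ee_pos: [0.4395, -0.1694, 0.0495]
ee_rot: [3.132, -0.01, 0.638]
ft_force: [0.2, -0.4, -1.1]
opening: 0.0119
```

Lowering until contact, then letting go and rising.

```bash
python3 -m creep '[{"x":0,"y":0,"z":0.2,"spin":0,"gripper":1},{"x":0,"y":0,"z":0.4,"spin":0,"gripper":1},{"x":0,"y":0,"z":0.5,"spin":0,"gripper":1}]'
```

```text
t: 9.2
ee_pos: [0.4401, -0.1696, 0.045]
ee_rot: [3.131, -0.01, 0.638]
ft_force: [-0.1, -0.3, 8.7]
opening: 0.0118
```

```bash
python3 -m creep '[{"x":0,"y":0,"z":0,"spin":0,"gripper":0},{"x":0,"y":0,"z":0,"spin":0,"gripper":0},{"x":0,"y":0,"z":-0.1,"spin":0,"gripper":0},{"x":0,"y":0,"z":-0.1,"spin":0,"gripper":0},{"x":0,"y":0,"z":-2,"spin":0,"gripper":0},{"x":0,"y":0,"z":-6,"spin":0,"gripper":0},{"x":0,"y":0,"z":-12,"spin":0,"gripper":0},{"x":0,"y":0,"z":-17,"spin":0,"gripper":0},{"x":5,"y":-3,"z":-17,"spin":0,"gripper":0},{"x":10,"y":-6,"z":-17,"spin":0,"gripper":0},{"x":13,"y":-8,"z":-17,"spin":0,"gripper":0},{"x":13,"y":-8,"z":-17,"spin":0,"gripper":0}]'
python3 - <<'E'
from h import *
p=cam("wrist"); save(p,"w3"); q=cam("top"); save(q,"top3",(100,120,460,300),2.2)
E
```

```text
t: 10.7
ee_pos: [0.4949, -0.0258, 0.2155]
ee_rot: [3.131, -0.011, 0.641]
ft_force: [-0.1, -0.7, 0.4]
opening: 0.0878
```

View pics/w3.png

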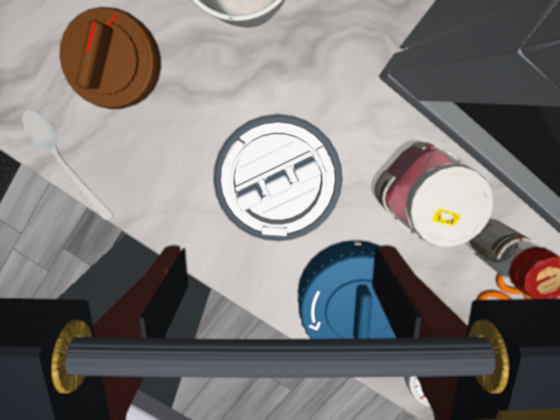

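View pics/top3.png

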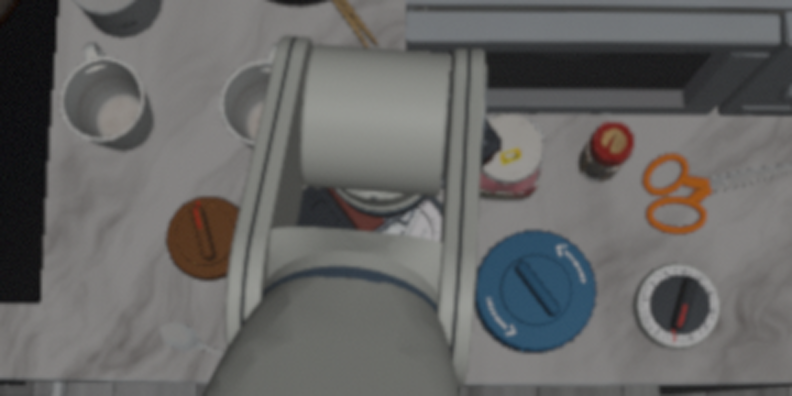

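The wrist view shows the open tub at (278,177) with the tablet row from (248,193) to (303,167). A zoom will give the tablets' positions.

Run:
```python
from h import *
p=cam("wrist"); save(p,"w4",(205,105,350,250),4)
for o in manip.outline_of(p,"tablet_1_center"):
    X,_=cloud(p,o["mask"]); print(round(o["score"],2),np.round(o["box"]),np.round(X.mean(0),4) if len(X) else 0)
    if o["score"]>.3: print(np.percentile(X[:,2],[10,50,90]))
X,_=cloud(p); m=(np.hypot(X[:,0]-.496,X[:,1]+.026)<.042)&(X[:,2]>.036); B=X[m]
print(len(B),B[:,2].max())
lab=cv2.kmeans(B[:,:2].astype(np.float32),3,None,(3,50,1e-5),5,cv2.KMEANS_PP_CENTERS)
for k in range(3):
    C=B[lab[1][:,0]==k]; print(len(C),np.round(C.mean(0),4),cv2.minAreaRect(C[:,:2].astype(np.float32)))
m=(np.hypot(X[:,0]-.496,X[:,1]+.026)<.075)&(X[:,2]>.004)&(X[:,2]<.03); c=cv2.minEnclosingCircle(X[m][:,:2].astype(np.float32)); print("tub",c)
```

```text
0.85 [236. 181. 262. 211.] [ 0.4692 -0.0131  0.0354]
[0.0182933  0.04046776 0.04198609]
14243 0.3145814792600055
4873 [ 0.5121 -0.0138  0.2915] ((0.501133382320404, -0.022582929581403732), (0.038729965686798096, 0.024087533354759216), 38.60034942626953)
4735 [ 0.5272 -0.0327  0.2902] ((0.5237171649932861, -0.03754214569926262), (0.02694990672171116, 0.02437555603682995), 55.544986724853516)
4635 [0.4969 0.0047 0.2904] ((0.4807683229446411, -0.0065150149166584015), (0.051386989653110504, 0.026891203597187996), 35.893760681152344)
tub ((0.49314776062965393, -0.027827918529510498), 0.0635182335972786)
```

View pics/w4.png

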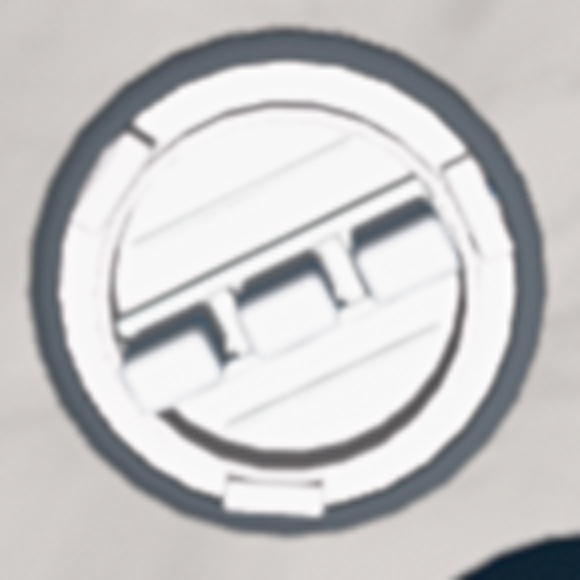

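```bash
cat >> h.py <<'E'
def tubc(p,c=(.494,-.027)):
    X,_=cloud(p); m=(np.hypot(X[:,0]-c[0],X[:,1]-c[1])<.08)&(X[:,2]>.004)&(X[:,2]<.03); r=cv2.minEnclosingCircle(X[m][:,:2].astype(np.float32)); print("tub",np.round(r[0],4),round(r[1],4)); return r[0]
def tabs(p,c,n=3):
    X,_=cloud(p); B=X[(np.hypot(X[:,0]-c[0],X[:,1]-c[1])<.043)&(X[:,2]>.037)&(X[:,2]<.05)]
    q=B[:,:2]-B[:,:2].mean(0); v=np.linalg.svd(q,full_matrices=False)[2][0]; print(len(B),"row ang",np.arctan2(v[1],v[0]),"z",np.median(B[:,2]))
    lab=cv2.kmeans(B[:,:2].astype(np.float32),n,None,(3,50,1e-5),5,cv2.KMEANS_PP_CENTERS)[1][:,0]
    for k in range(n):
        C=B[lab==k]; r=cv2.minAreaRect(C[:,:2].astype(np.float32)); print(len(C),"mean",np.round(C.mean(0),4),"rect",np.round(r[0],4),np.round(r[1],4),round(r[2],1))
E
python3 - <<'E'
from h import *
p=cam("wrist"); c=tubc(p); tabs(p,c)
E
```

```text
tub [ 0.4931 -0.0279] 0.0637
1079 row ang 2.6640452898661557 z 0.041068805638669624
349 mean [ 0.4671 -0.0139  0.0409] rect [ 0.4667 -0.014 ] [0.0138 0.0222] 65.3
369 mean [ 0.5201 -0.0413  0.041 ] rect [ 0.5198 -0.0418] [0.0142 0.0218] 63.1
361 mean [ 0.4937 -0.0276  0.041 ] rect [ 0.4934 -0.0278] [0.014  0.0217] 61.0
```

```bash
cat >> h.py <<'E'
from scipy.optimize import least_squares
def mug(p,c0):
    X,_=cloud(p); d=np.hypot(X[:,0]-c0[0],X[:,1]-c0[1]); B=X[(d<.065)&(X[:,2]>.094)&(X[:,2]<.106)]
    f=lambda q:np.hypot(B[:,0]-q[0],B[:,1]-q[1])-.0405
    r=least_squares(f,c0,loss="soft_l1",f_scale=.002); print("mug",len(B),np.round(r.x,4),"med|e|",round(float(np.median(abs(f(r.x)))),4)); return r.x
E
python3 - <<'E'
from h import *
for n in("scene","top"):
    p=cam(n)
    for c in((.625,.265),(.62,.105)): 
        try: mug(p,c)
        except Exception as e: print(e)
    X,_=cloud(p); 
    for nm,(x0,x1,y0,y1) in dict(pot=(.66,.82,.19,.33),kettle=(.66,.9,-.05,.17)).items():
        B=X[(X[:,0]>x0)&(X[:,0]<x1)&(X[:,1]>y0)&(X[:,1]<y1)&(X[:,2]>.03)]
        if len(B): print(nm,len(B),np.round(np.percentile(B,[1,50,99],axis=0),3).tolist())
go(.5198,-.0415,.12,-.478); go(.5198,-.0415,.12,2.664)
E
```

```text
mug 263 [0.6185 0.2594] med|e| 0.0008
mug 251 [0.6136 0.0981] med|e| 0.0009
pot 1595 [[0.669, 0.229, 0.031], [0.732, 0.281, 0.084], [0.792, 0.309, 0.101]]
kettle 9065 [[0.664, -0.046, 0.033], [0.78, 0.026, 0.159], [0.889, 0.147, 0.259]]
mug 225 [0.6205 0.2589] med|e| 0.0011
mug 142 [0.6164 0.098 ] med|e| 0.001
pot 1662 [[0.662, 0.201, 0.031], [0.751, 0.257, 0.087], [0.819, 0.307, 0.104]]
kettle 6382 [[0.676, -0.048, 0.037], [0.798, 0.053, 0.215], [0.896, 0.141, 0.261]]
 row x 1.20 y 2.47 z 9.59 spin 1.114 -> j6 1.97  
 row x 1.20 y 2.47 z 9.59 spin -2.028 -> j6 -1.17
```

```bash
python3 -m creep '[{"x":1.2,"y":2.5,"z":0,"spin":-2.03,"gripper":0.5},{"x":1.2,"y":2.5,"z":2,"spin":-2.03,"gripper":0.5},{"x":1.2,"y":2.5,"z":4,"spin":-2.03,"gripper":0.5},{"x":1.2,"y":2.5,"z":6,"spin":-2.03,"gripper":0.5},{"x":1.2,"y":2.5,"z":8,"spin":-2.03,"gripper":0.5},{"x":1.2,"y":2.5,"z":9.6,"spin":-2.03,"gripper":0.5},{"x":1.2,"y":2.5,"z":9.6,"spin":-2.03,"gripper":0.5},{"x":1.2,"y":2.5,"z":9.6,"spin":-2.03,"gripper":0.5},{"x":1.2,"y":2.5,"z":9.6,"spin":-2.03,"gripper":0.5},{"x":1.2,"y":2.5,"z":9.6,"spin":-2.03,"gripper":0.5},{"x":1.2,"y":2.5,"z":9.6,"spin":-2.03,"gripper":0.5},{"x":1.2,"y":2.5,"z":9.6,"spin":-2.03,"gripper":0.5}]'
python3 -c "
from h import *
go(.5198,-.0415,.027,2.664)
p=cam('wrist'); save(p,'w5')"
```

```text
t: 12.55
ee_pos: [0.5199, -0.0423, 0.1199]
ee_rot: [3.137, 0.014, 2.664]
ft_force: [0.9, -0.7, 0.4]
opening: 0.0438
 row x 0.18 y 0.02 z 9.29 spin -0.000 -> j6 -1.17
```

View pics/w5.png

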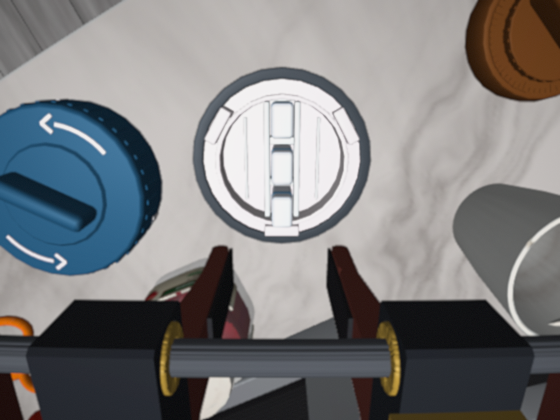

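The tablets stand in line at (281,120), (281,165) and (281,210), with the jaws straddling the row. Descending on the nearest one.

```bash
python3 -m creep '[{"x":0.1,"y":0,"z":4,"spin":0,"gripper":0.5},{"x":0.1,"y":0,"z":7,"spin":0,"gripper":0.5},{"x":0.1,"y":0,"z":9.2,"spin":0,"gripper":0.5},{"x":0.1,"y":0,"z":9.2,"spin":0,"gripper":0.5},{"x":0.1,"y":0,"z":9.2,"spin":0,"gripper":1},{"x":0.1,"y":0,"z":9.2,"spin":0,"gripper":1},{"x":0.1,"y":0,"z":9.2,"spin":0,"gripper":1},{"x":0.1,"y":0,"z":9.2,"spin":0,"gripper":1},{"x":0.1,"y":0,"z":9.2,"spin":0,"gripper":1}]'
python3 -c "
from h import *
S()"
```

```text
t: 13.72
ee_pos: [0.5208, -0.042, 0.0285]
ee_rot: [3.137, 0.015, 2.662]
ft_force: [-1.4, -0.6, 6.5]
opening: 0.0144
{'t': 13.725, 'joint_positions': [-0.1029, 0.5817, 1.9637, -0.0013, 0.5807, -1.1931], 'ee_pos': [0.5208, -0.042, 0.0285], 'ee_rot': [3.1365, 0.0148, 2.6621], 'ft_force': [-1.379, -0.5777, 6.5388], 'ft_torque': [0.0176, 0.0443, 0.0372], 'opening': 0.0144}
```

```bash
python3 -m creep '[{"x":0,"y":0,"z":-1.5,"spin":0,"gripper":1},{"x":0,"y":0,"z":-5,"spin":0,"gripper":1},{"x":0,"y":0,"z":-10,"spin":0,"gripper":1},{"x":0,"y":0,"z":-14,"spin":0,"gripper":1},{"x":0,"y":0,"z":-14,"spin":0,"gripper":1}]'
python3 -c "
from h import *
for n in('scene','top'):
    p=cam(n)
    for c in((.618,.26),(.615,.098)):
        try: mug(p,c)
        except Exception as e: print(e)
go(.615,.098,.165,3.0)
p=cam('wrist'); save(p,'w6')"
```

```text
t: 14.35
ee_pos: [0.5208, -0.0419, 0.1724]
ee_rot: [3.134, 0.021, 2.662]
ft_force: [0.3, 0.0, 0.2]
opening: 0.0139
mug 266 [0.6185 0.2595] med|e| 0.0009
mug 252 [0.6136 0.098 ] med|e| 0.0011
mug 224 [0.6206 0.259 ] med|e| 0.001
mug 179 [0.6164 0.098 ] med|e| 0.001
 row x -2.11 y 16.84 z 0.52 spin -0.338 -> j6 -1.27
```

View pics/w6.png

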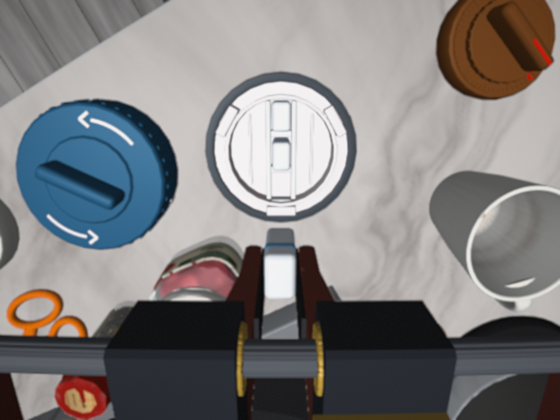

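The tablet is held at (280,265), two remain in the tub, and the mugs have not moved. Moving to the near mug.

```bash
python3 -m creep '[{"x":-0.7,"y":5.5,"z":0,"spin":-0.15,"gripper":1},{"x":-1.4,"y":11,"z":0,"spin":-0.3,"gripper":1},{"x":-2.1,"y":16.8,"z":0,"spin":-0.34,"gripper":1},{"x":-2.1,"y":16.8,"z":0,"spin":-0.34,"gripper":1},{"x":-2.1,"y":16.8,"z":0,"spin":-0.34,"gripper":1}]'
python3 -c "
from h import *
go(.615,.098,.052,3.0)
p=cam('wrist'); save(p,'w7'); q=cam('scene'); save(q,'s7',(130,120,330,320),3)
mug(q,(.615,.098))"
```

```text
t: 15.12
ee_pos: [0.6125, 0.0974, 0.1673]
ee_rot: [-3.14, 0.011, 3.002]
ft_force: [0.0, -1.1, -0.0]
opening: 0.0134
 row x -0.11 y 0.11 z 11.53 spin 0.002 -> j6 -1.27  
mug 249 [0.6136 0.0981] med|e| 0.0011
```

View pics/s7.png

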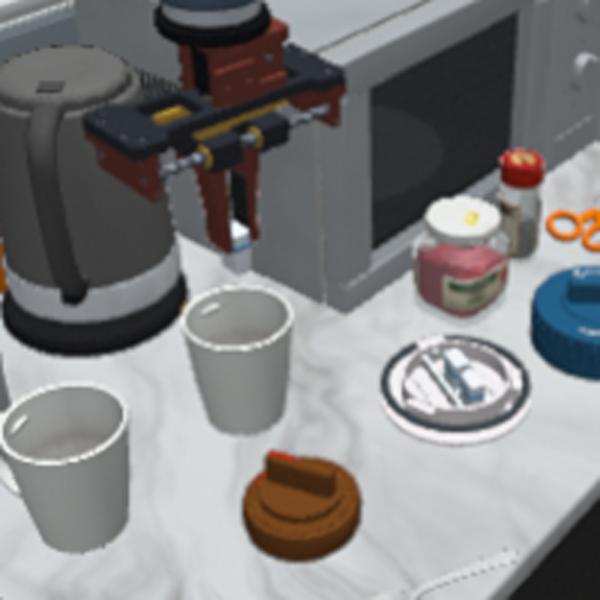

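View pics/w7.png

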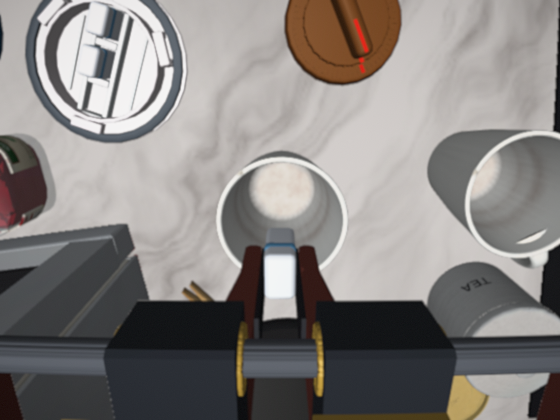

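The tablet hangs over the mug, whose rim is centred near (282,220). Lowering it in.

```bash
python3 -m creep '[{"x":-0.1,"y":0.1,"z":3,"spin":0,"gripper":1},{"x":-0.1,"y":0.1,"z":7,"spin":0,"gripper":1},{"x":-0.1,"y":0.1,"z":10,"spin":0,"gripper":1},{"x":-0.1,"y":0.1,"z":11.3,"spin":0,"gripper":1},{"x":-0.1,"y":0.1,"z":11.3,"spin":0,"gripper":1},{"x":-0.1,"y":0.1,"z":11.3,"spin":0,"gripper":0.74},{"x":-0.1,"y":0.1,"z":11.3,"spin":0,"gripper":0.74},{"x":-0.1,"y":0.1,"z":11.3,"spin":0,"gripper":0.74},{"x":-0.1,"y":0.1,"z":11.3,"spin":0,"gripper":0.74}]'
```

```text
t: 16.35
ee_pos: [0.6154, 0.0973, 0.0556]
ee_rot: [-3.141, 0.013, 3.001]
ft_force: [-0.2, -0.2, 0.1]
opening: 0.0229
```

```bash
python3 -m creep '[{"x":0,"y":0,"z":-3,"spin":0,"gripper":0.74},{"x":0,"y":0,"z":-7,"spin":0,"gripper":0.74},{"x":0,"y":0,"z":-11.5,"spin":0,"gripper":0.74},{"x":0,"y":0,"z":-11.5,"spin":0,"gripper":0.74}]'
python3 -c "
from h import *
go(.4934,-.0277,.15,2.664)
p=cam('wrist'); save(p,'w8',(150,100,430,310),2)"
```

```text
t: 16.85
ee_pos: [0.6164, 0.098, 0.1746]
ee_rot: [3.14, 0.02, 3.001]
ft_force: [0.9, -0.4, 0.2]
opening: 0.0228
 row x 10.47 y -14.17 z 2.23 spin 0.337 -> j6 -1.15
```

View pics/w8.png

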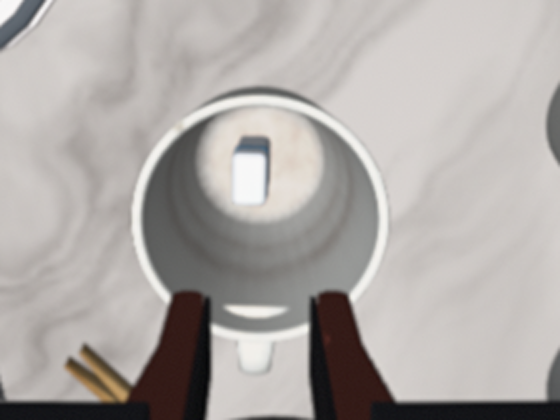

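The tablet stands in the mug at (250,170). On to the next one.

```bash
python3 -m creep '[{"x":3.5,"y":-4.7,"z":0,"spin":0.15,"gripper":0.5},{"x":7,"y":-9.5,"z":1,"spin":0.3,"gripper":0.5},{"x":10.5,"y":-14.2,"z":2.2,"spin":0.34,"gripper":0.5},{"x":10.5,"y":-14.2,"z":2.2,"spin":0.34,"gripper":0.5},{"x":10.5,"y":-14.2,"z":2.2,"spin":0.34,"gripper":0.5}]'
python3 -c "
from h import *
p=cam('wrist'); c=tubc(p); tabs(p,c,2)
go(.4934,-.0277,.0285,2.664)
p=cam('wrist'); save(p,'w9')"
```

```text
t: 17.52
ee_pos: [0.4915, -0.0282, 0.148]
ee_rot: [3.136, 0.015, 2.661]
ft_force: [-0.2, 0.0, -0.6]
opening: 0.044
tub [ 0.4934 -0.028 ] 0.0637
1105 row ang -0.4727148433436036 z 0.04106147474809951
530 mean [ 0.4925 -0.0275  0.0409] rect [ 0.4931 -0.0277] [0.0135 0.0216] 62.2
575 mean [ 0.4661 -0.0139  0.0409] rect [ 0.4664 -0.0143] [0.0137 0.0213] 62.8
 row x 0.08 y 0.00 z 11.98 spin -0.003 -> j6 -1.15
```

View pics/w9.png

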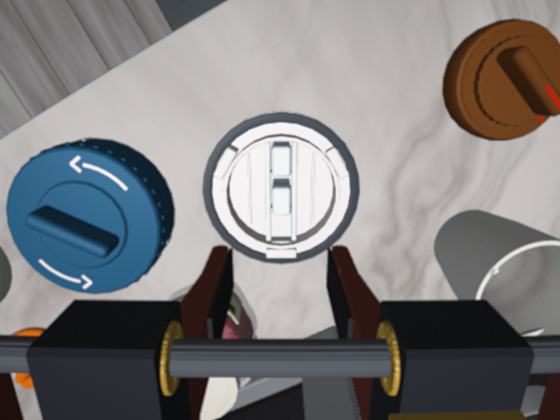

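```bash
python3 -m creep '[{"x":0,"y":0,"z":5,"spin":0,"gripper":0.5},{"x":0,"y":0,"z":9,"spin":0,"gripper":0.5},{"x":0,"y":0,"z":11.8,"spin":0,"gripper":0.5},{"x":0,"y":0,"z":11.8,"spin":0,"gripper":0.5},{"x":0,"y":0,"z":11.8,"spin":0,"gripper":1},{"x":0,"y":0,"z":11.8,"spin":0,"gripper":1},{"x":0,"y":0,"z":11.8,"spin":0,"gripper":1},{"x":0,"y":0,"z":11.8,"spin":0,"gripper":1},{"x":0,"y":0,"z":11.8,"spin":0,"gripper":1}]'
```

```text
t: 18.75
ee_pos: [0.4951, -0.028, 0.0313]
ee_rot: [3.135, 0.017, 2.662]
ft_force: [-0.6, 1.1, 7.2]
opening: 0.0139
```

```bash
python3 -m creep '[{"x":0,"y":0,"z":-1.5,"spin":0,"gripper":1},{"x":0,"y":0,"z":-5,"spin":0,"gripper":1},{"x":0,"y":0,"z":-10,"spin":0,"gripper":1},{"x":0,"y":0,"z":-14.2,"spin":0,"gripper":1},{"x":0,"y":0,"z":-14.2,"spin":0,"gripper":1}]'
python3 -c "
from h import *
for n in('scene','top'):
    p=cam(n)
    for c in((.618,.26),(.615,.098)):
        try: mug(p,c)
        except Exception as e: print(e)
go(.6195,.259,.17,3.0)
p=cam('wrist'); save(p,'w10')"
```

```text
t: 19.38
ee_pos: [0.4946, -0.0279, 0.1771]
ee_rot: [3.132, 0.024, 2.662]
ft_force: [-0.2, 0.3, 0.3]
opening: 0.0139
mug 259 [0.6184 0.2593] med|e| 0.0009
mug 251 [0.6136 0.098 ] med|e| 0.0011
mug 228 [0.6205 0.2589] med|e| 0.001
mug 145 [0.6166 0.0982] med|e| 0.0011
 row x 1.96 y 31.30 z 0.55 spin -0.338 -> j6 -1.03
```

View pics/w10.png

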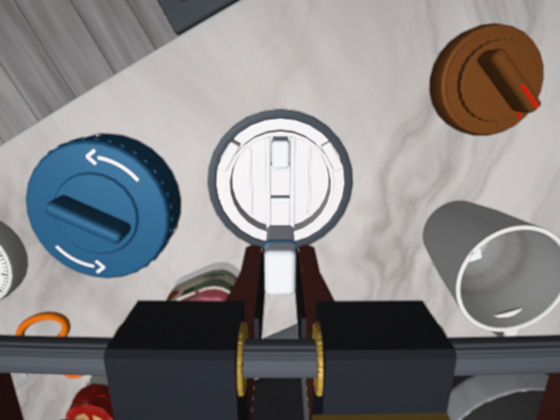

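The second tablet is held at (280,270) and the spare is still in the tub at (281,155). Off to the far mug.

```bash
python3 -m creep '[{"x":0.3,"y":5.2,"z":0,"spin":-0.1,"gripper":1},{"x":0.6,"y":10.5,"z":0,"spin":-0.2,"gripper":1},{"x":1,"y":15.5,"z":0,"spin":-0.3,"gripper":1},{"x":1.3,"y":21,"z":0,"spin":-0.34,"gripper":1},{"x":1.6,"y":26,"z":0,"spin":-0.34,"gripper":1},{"x":2,"y":31.3,"z":0,"spin":-0.34,"gripper":1},{"x":2,"y":31.3,"z":0,"spin":-0.34,"gripper":1},{"x":2,"y":31.3,"z":0,"spin":-0.34,"gripper":1}]'
python3 -c "
from h import *
q=cam('scene'); mug(q,(.6185,.259))
go(.6195,.259,.056,3.0)
p=cam('wrist'); save(p,'w11',(150,100,430,310),2)"
```

```text
t: 20.52
ee_pos: [0.6171, 0.2585, 0.1723]
ee_rot: [-3.14, 0.014, 3.002]
ft_force: [-0.4, -0.1, 0.4]
opening: 0.0136
mug 268 [0.6185 0.2595] med|e| 0.001
 row x -0.05 y 0.15 z 11.68 spin 0.002 -> j6 -1.03
```

View pics/w11.png

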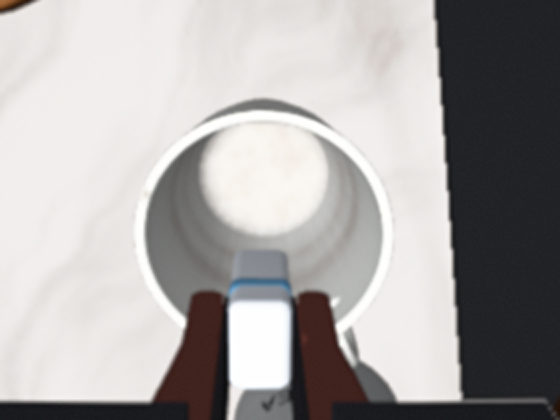

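The tablet at (260,310) is over the far mug. Lowering it in.

```bash
python3 -m creep '[{"x":-0.05,"y":0.1,"z":3,"spin":0,"gripper":1},{"x":-0.05,"y":0.1,"z":7,"spin":0,"gripper":1},{"x":-0.05,"y":0.1,"z":10,"spin":0,"gripper":1},{"x":-0.05,"y":0.1,"z":11.6,"spin":0,"gripper":1},{"x":-0.05,"y":0.1,"z":11.6,"spin":0,"gripper":1},{"x":-0.05,"y":0.1,"z":11.6,"spin":0,"gripper":0.74},{"x":-0.05,"y":0.1,"z":11.6,"spin":0,"gripper":0.74},{"x":-0.05,"y":0.1,"z":11.6,"spin":0,"gripper":0.74},{"x":-0.05,"y":0.1,"z":11.6,"spin":0,"gripper":0.74},{"x":-0.05,"y":0.1,"z":7,"spin":0,"gripper":0.74},{"x":-0.05,"y":0.1,"z":2,"spin":0,"gripper":0.74},{"x":-0.05,"y":0.1,"z":-2,"spin":0,"gripper":0.74}]'
python3 -c "
from h import *
S()
p=cam('wrist'); save(p,'w12',(150,100,430,310),2)"
```

```text
t: 22.12
ee_pos: [0.6181, 0.259, 0.1955]
ee_rot: [-3.141, 0.016, 3.001]
ft_force: [-0.0, 0.1, -0.5]
opening: 0.0225
{'t': 22.125, 'joint_positions': [0.383, 0.5116, 1.5537, -0.0099, 1.0624, -1.0425], 'ee_pos': [0.6181, 0.259, 0.1955], 'ee_rot': [-3.1411, 0.0164, 3.001], 'ft_force': [-0.0011, 0.052, -0.4654], 'ft_torque': [0.0893, -0.0997, 0.0382], 'opening': 0.0225}
```

View pics/w12.png

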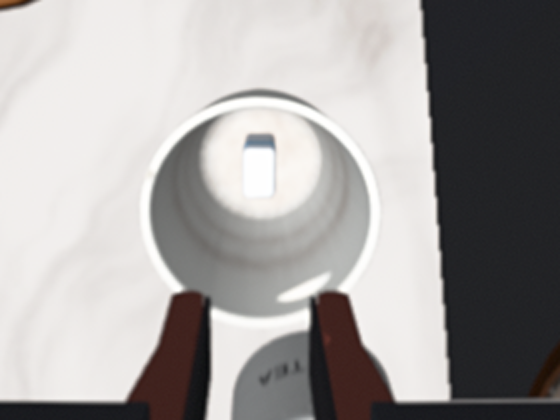

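Both mugs now have a tablet, this one seen at (260,165). Next, the lid.

```bash
python3 -c "
from h import *
p=cam('top'); bar(p,(.44,-.17),.065)
p=cam('scene'); bar(p,(.44,-.17),.065)
go(.44,-.17,.195,.638)"
```

```text
bar n 166 rect 0.44 -0.1691 0.062 0.013 mean [ 0.4395 -0.169   0.0649] ang 0.642
bar n 104 rect 0.4378 -0.1697 0.058 0.014 mean [ 0.4372 -0.1683  0.0646] ang 0.638
 row x 11.73 y -45.03 z -0.18 spin 2.363 -> j6 0.57
```

```bash
python3 -m creep '[{"x":1.2,"y":-4.5,"z":0,"spin":2.36,"gripper":0},{"x":2.4,"y":-9,"z":0,"spin":2.36,"gripper":0},{"x":3.5,"y":-13.5,"z":0,"spin":2.36,"gripper":0},{"x":4.7,"y":-18,"z":0,"spin":2.36,"gripper":0},{"x":5.9,"y":-22.5,"z":0,"spin":2.36,"gripper":0},{"x":7,"y":-27,"z":0,"spin":2.36,"gripper":0},{"x":8.2,"y":-31.5,"z":0,"spin":2.36,"gripper":0},{"x":9.4,"y":-36,"z":0,"spin":2.36,"gripper":0},{"x":10.6,"y":-40.5,"z":0,"spin":2.36,"gripper":0},{"x":11.7,"y":-45,"z":0,"spin":2.36,"gripper":0},{"x":11.7,"y":-45,"z":0,"spin":2.36,"gripper":0},{"x":11.7,"y":-45,"z":0,"spin":2.36,"gripper":0}]'
python3 -c "
from h import *
go(.44,-.17,.05,.64)
p=cam('wrist'); bar(p,(.44,-.17),.065); save(p,'w13')"
```

```text
t: 23.78
ee_pos: [0.4391, -0.1701, 0.192]
ee_rot: [3.13, -0.013, 0.743]
ft_force: [0.3, -0.4, 0.1]
opening: 0.0878
 row x -0.10 y -0.12 z 14.20 spin 0.103 -> j6 0.56  
bar n 1107 rect 0.4394 -0.1715 0.062 0.012 mean [ 0.4405 -0.1705  0.0644] ang 0.639
```

View pics/w13.png

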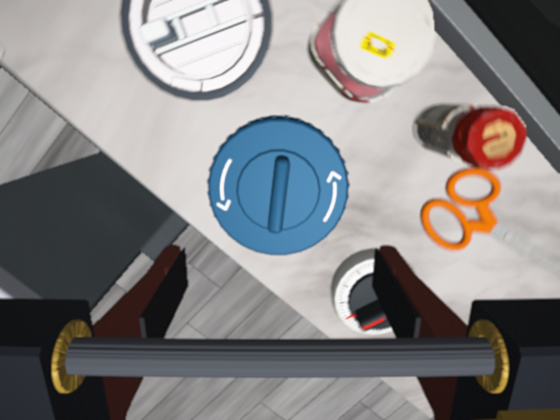

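The lid is at (279,190) with its bar nearly aligned, and the estimates agree. Descending to grip.

```bash
python3 -m creep '[{"x":-0.1,"y":-0.1,"z":5,"spin":0.1,"gripper":0},{"x":-0.1,"y":-0.1,"z":10,"spin":0.1,"gripper":0},{"x":-0.1,"y":-0.1,"z":13,"spin":0.1,"gripper":0.4},{"x":-0.1,"y":-0.1,"z":14.4,"spin":0.1,"gripper":0.8},{"x":-0.1,"y":-0.1,"z":14.4,"spin":0.1,"gripper":1},{"x":-0.1,"y":-0.1,"z":14.4,"spin":0.1,"gripper":1},{"x":-0.1,"y":-0.1,"z":14.4,"spin":0.1,"gripper":1},{"x":-0.1,"y":-0.1,"z":14.4,"spin":0.1,"gripper":1},{"x":-0.1,"y":-0.1,"z":14.4,"spin":0.1,"gripper":1},{"x":-0.1,"y":-0.1,"z":14.4,"spin":0.1,"gripper":1},{"x":-0.1,"y":-0.1,"z":14.4,"spin":0.1,"gripper":1}]'
python3 -c "
from h import *
S()"
```

```text
t: 25.2
ee_pos: [0.4405, -0.1699, 0.0481]
ee_rot: [3.131, -0.014, 0.636]
ft_force: [-0.5, -0.5, 2.5]
opening: 0.0116
{'t': 25.2, 'joint_positions': [-0.3977, 0.4979, 2.0704, 0.0124, 0.5568, 0.5266], 'ee_pos': [0.4405, -0.1699, 0.0481], 'ee_rot': [3.1308, -0.0141, 0.6361], 'ft_force': [-0.4695, -0.5152, 2.5109], 'ft_torque': [-0.0033, 0.0976, 0.0392], 'opening': 0.0116}
```

```bash
python3 -m creep '[{"x":0,"y":0,"z":-1,"spin":0,"gripper":1},{"x":0,"y":0,"z":-4,"spin":0,"gripper":1},{"x":0,"y":0,"z":-8,"spin":0,"gripper":1},{"x":0,"y":0,"z":-8,"spin":0,"gripper":1}]'
python3 -c "
from h import *
S()
for n in('top','scene'):
    p=cam(n); tubc(p)
    try: tabs(p,(.494,-.027),1)
    except Exception as e: print(e)
    save(p,'t14'+n)
"
```

```text
t: 25.7
ee_pos: [0.4408, -0.1706, 0.1309]
ee_rot: [3.126, -0.017, 0.636]
ft_force: [-0.2, -0.3, -1.7]
opening: 0.0119
{'t': 25.7, 'joint_positions': [-0.3988, 0.3363, 2.0405, 0.0098, 0.7427, 0.5288], 'ee_pos': [0.4408, -0.1706, 0.1309], 'ee_rot': [3.1259, -0.017, 0.6362], 'ft_force': [-0.2268, -0.3064, -1.7432], 'ft_torque': [-0.0537, 0.0062, 0.017], 'opening': 0.0119}
tub [ 0.4935 -0.0269] 0.0795
62 row ang 2.6817601722941857 z 0.04213494713860999
62 mean [ 0.4674 -0.0118  0.042 ] rect [ 0.4672 -0.0115] [0.0134 0.021 ] 60.4
tub [ 0.4898 -0.0228] 0.0762
43 row ang 2.6821253061334134 z 0.04238583572300661
43 mean [ 0.4647 -0.0118  0.0417] rect [ 0.465  -0.0134] [0.0142 0.0197] 66.8
```

View pics/t14top.png

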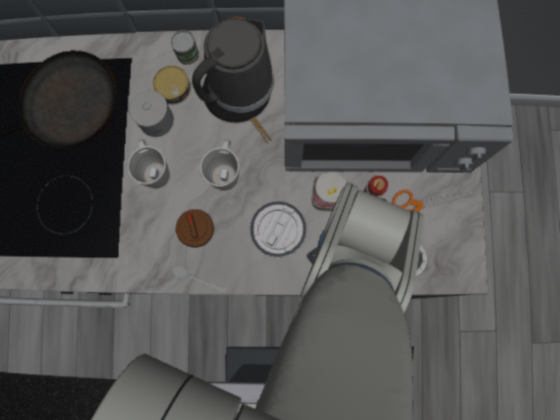

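The top view shows the tub at (278,229), the spare tablet still inside, and the arm holding the lid clear. Carrying it over the tub.

```bash
python3 -c "
from h import *
go(.494,-.026,.13,.577);go(.494,-.026,.07,.577)"
```

```text
row x 12.97 y -8.30 z -0.07 spin 0.059 -> j6 0.93  
 row x 12.88 y -8.37 z 5.92 spin 0.059 -> j6 0.93
```

```bash
python3 -m creep '[{"x":4.5,"y":-2.8,"z":0,"spin":0.06,"gripper":1},{"x":9,"y":-5.5,"z":0,"spin":0.06,"gripper":1},{"x":13,"y":-8.3,"z":0,"spin":0.06,"gripper":1},{"x":13,"y":-8.3,"z":0,"spin":0.06,"gripper":1},{"x":13,"y":-8.3,"z":0,"spin":0.06,"gripper":1}]'
python3 -c "
from h import *
go(.494,-.026,.074,.577)
p=cam('scene'); save(p,'s15',(230,170,350,290),5)"
```

```text
t: 26.42
ee_pos: [0.4931, -0.0258, 0.1281]
ee_rot: [3.133, -0.013, 0.577]
ft_force: [-0.5, -0.6, -0.7]
opening: 0.0118
 row x -0.01 y 0.01 z 5.41 spin 0.000 -> j6 0.94
```

View pics/s15.png

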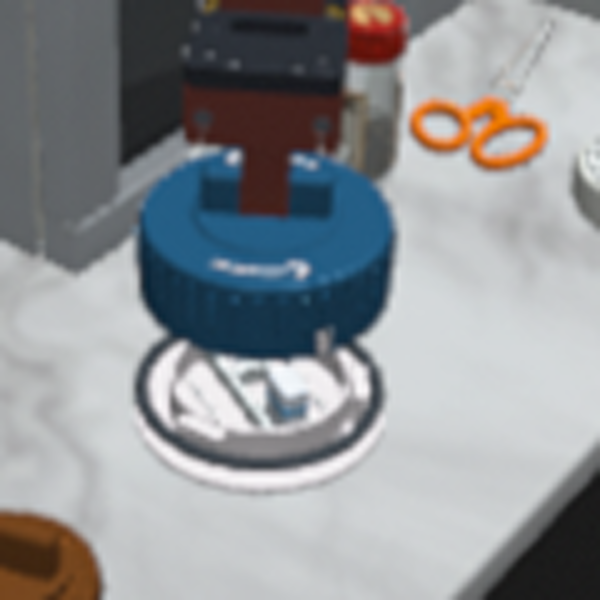

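The lid hangs centred over the tub, with its mark at (322,340). Lowering gently.

```bash
python3 -m creep '[{"x":0,"y":0,"z":3,"spin":0,"gripper":1},{"x":0,"y":0,"z":5,"spin":0,"gripper":1},{"x":0,"y":0,"z":5.8,"spin":0,"gripper":1},{"x":0,"y":0,"z":6.2,"spin":0,"gripper":1},{"x":0,"y":0,"z":6.3,"spin":0,"gripper":1}]'
```

```text
t: 27.1
ee_pos: [0.4944, -0.0267, 0.0655]
ee_rot: [3.132, -0.013, 0.575]
ft_force: [-0.6, 0.3, -0.7]
opening: 0.012
```

```bash
python3 -m creep '[{"x":0,"y":0,"z":0.2,"spin":0,"gripper":1},{"x":0,"y":0,"z":0.4,"spin":0,"gripper":1},{"x":0,"y":0,"z":0.6,"spin":0,"gripper":1},{"x":0,"y":0,"z":0.6,"spin":0,"gripper":1}]'
```

```text
t: 27.6
ee_pos: [0.4954, -0.0268, 0.0606]
ee_rot: [3.131, -0.015, 0.576]
ft_force: [-0.8, 0.7, 7.3]
opening: 0.0123
```

```bash
python3 -m creep '[{"x":-0.05,"y":0,"z":0.2,"spin":0,"gripper":1},{"x":-0.05,"y":0,"z":0.4,"spin":0,"gripper":1},{"x":-0.05,"y":0,"z":0.5,"spin":0,"gripper":1},{"x":-0.05,"y":0,"z":0.5,"spin":0,"gripper":1}]'
```

```text
t: 28.1
ee_pos: [0.4963, -0.027, 0.0569]
ee_rot: [3.129, -0.017, 0.576]
ft_force: [-1.3, 1.1, 10.6]
opening: 0.012
```

```bash
python3 -m creep '[{"x":-0.05,"y":0,"z":0.3,"spin":0,"gripper":1},{"x":-0.05,"y":0,"z":0.45,"spin":0,"gripper":1},{"x":-0.05,"y":0,"z":0.45,"spin":0,"gripper":1}]'
```

```text
t: 28.48
ee_pos: [0.4989, -0.0275, 0.0553]
ee_rot: [3.125, -0.022, 0.576]
ft_force: [-1.7, -0.3, 24.9]
opening: 0.0123
```

```bash
python3 -m creep '[{"x":-0.1,"y":0.05,"z":0.15,"spin":0.12,"gripper":1},{"x":-0.1,"y":0.05,"z":0.15,"spin":0.27,"gripper":1},{"x":-0.1,"y":0.05,"z":0.15,"spin":0.42,"gripper":1}]'
```

```text
t: 28.85
ee_pos: [0.4976, -0.028, 0.0553]
ee_rot: [3.136, -0.026, 0.153]
ft_force: [-8.7, 4.0, 22.4]
opening: 0.014
```

```bash
python3 -m creep '[{"x":-0.05,"y":0,"z":0.12,"spin":0.15,"gripper":1},{"x":-0.05,"y":0,"z":0.12,"spin":0.3,"gripper":1},{"x":-0.05,"y":0,"z":0.12,"spin":0.45,"gripper":1}]'
python3 -c "
from h import *
S()
p=cam('scene'); save(p,'s16',(230,170,350,290),5)"
```

```text
t: 29.22
ee_pos: [0.4978, -0.0284, 0.0555]
ee_rot: [-3.136, -0.027, -0.299]
ft_force: [-3.8, -4.5, 13.3]
opening: 0.014
{'t': 29.225, 'joint_positions': [-0.0805, 0.5047, 2.0195, -0.0009, 0.5893, 1.7898], 'ee_pos': [0.4978, -0.0284, 0.0555], 'ee_rot': [-3.136, -0.0275, -0.2989], 'ft_force': [-3.8363, -4.4666, 13.3185], 'ft_torque': [-0.6125, 0.8342, 0.5701], 'opening': 0.014}
```

View pics/s16.png

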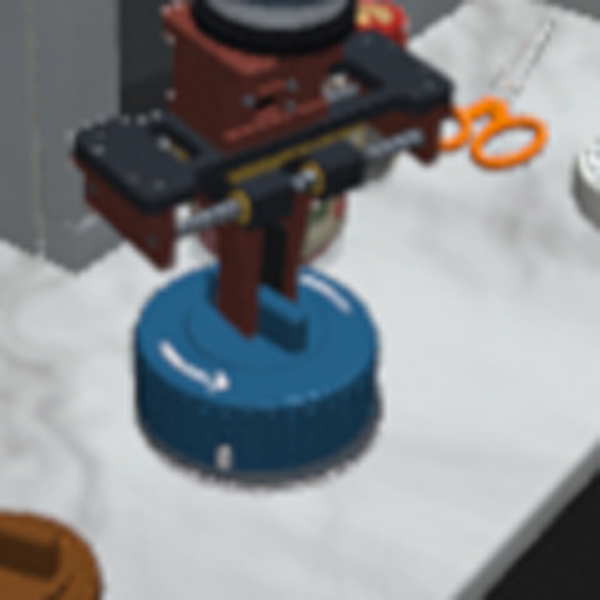

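The lid is turning; its mark is at (223,455). Continuing to the end stop with a bit more press.

```bash
python3 -m creep '[{"x":-0.05,"y":0,"z":0.2,"spin":0.1,"gripper":1},{"x":-0.05,"y":0,"z":0.2,"spin":0.2,"gripper":1},{"x":-0.05,"y":0,"z":0.2,"spin":0.3,"gripper":1}]'
python3 -c "
from h import *
S()
p=cam('scene'); save(p,'s17',(230,170,350,290),5)"
```

```text
t: 29.65
ee_pos: [0.4979, -0.029, 0.0553]
ee_rot: [-3.128, -0.027, -0.606]
ft_force: [-5.9, -3.2, 19.5]
opening: 0.0147
{'t': 29.65, 'joint_positions': [-0.0808, 0.5049, 2.0202, -0.0035, 0.587, 2.0985], 'ee_pos': [0.4979, -0.029, 0.0553], 'ee_rot': [-3.1285, -0.0265, -0.6058], 'ft_force': [-5.8583, -3.24, 19.4506], 'ft_torque': [-0.6497, 1.2494, 0.795], 'opening': 0.0147}
```

View pics/s17.png

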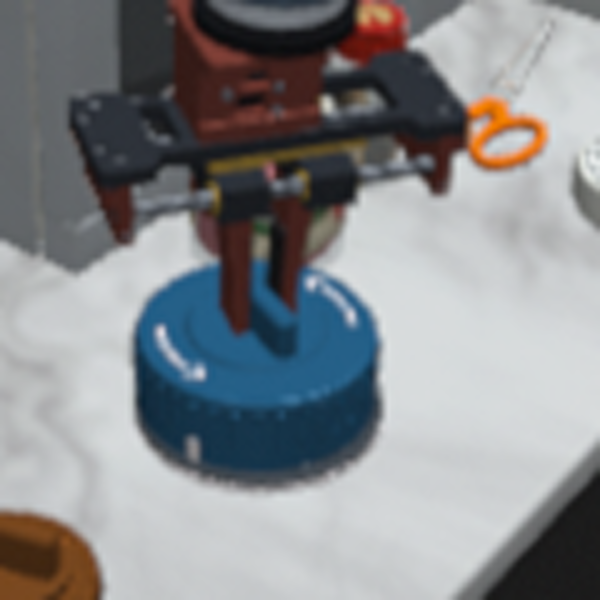

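```bash
python3 -m creep '[{"x":-0.05,"y":0,"z":0.2,"spin":0.08,"gripper":1},{"x":-0.05,"y":0,"z":0.2,"spin":0.12,"gripper":1},{"x":-0.05,"y":0,"z":0.2,"spin":0.12,"gripper":1}]'
python3 -c "
from h import *
S()
p=cam('scene'); save(p,'s18',(230,170,350,290),5)"
```

```text
t: 30.08
ee_pos: [0.4961, -0.0286, 0.0551]
ee_rot: [-3.127, -0.023, -0.728]
ft_force: [-10.5, -0.7, 27.5]
opening: 0.0151
{'t': 30.075, 'joint_positions': [-0.0799, 0.5042, 2.0226, -0.0048, 0.5878, 2.2224], 'ee_pos': [0.4961, -0.0286, 0.0551], 'ee_rot': [-3.1274, -0.0231, -0.7277], 'ft_force': [-10.5488, -0.6911, 27.4623], 'ft_torque': [-0.1076, 2.0588, 0.8189], 'opening': 0.0151}
```

View pics/s18.png

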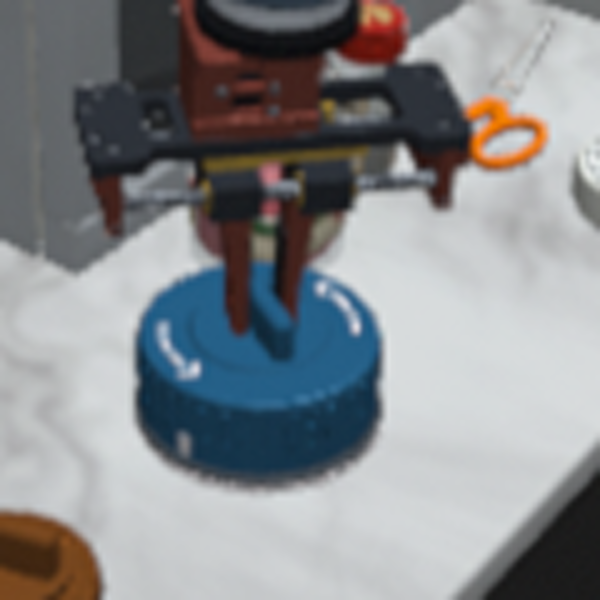

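The mark has gone slightly past its original spot and the torque has levelled off, so the lid is at its stop. Letting it rise gently, then testing with a small lift.

```bash
python3 -m creep '[{"x":0,"y":0,"z":0,"spin":0.02,"gripper":1},{"x":0,"y":0,"z":-0.2,"spin":0,"gripper":1},{"x":0,"y":0,"z":-0.4,"spin":0,"gripper":1},{"x":0,"y":0,"z":-0.5,"spin":0,"gripper":1}]'
```

```text
t: 30.62
ee_pos: [0.4955, -0.0284, 0.0609]
ee_rot: [-3.128, -0.023, -0.726]
ft_force: [-3.2, 0.7, 5.8]
opening: 0.0135
```

```bash
python3 -m creep '[{"x":0,"y":0,"z":-0.1,"spin":0,"gripper":1},{"x":0,"y":0,"z":-0.2,"spin":0,"gripper":1},{"x":0,"y":0,"z":-0.2,"spin":0,"gripper":1}]'
python3 -c "
from h import *
p=cam('scene'); save(p,'s19',(230,170,350,290),5)"
```

```text
t: 31.0
ee_pos: [0.4953, -0.0283, 0.0627]
ee_rot: [-3.128, -0.022, -0.726]
ft_force: [-0.2, 1.3, -6.6]
opening: 0.0119
```

View pics/s19.png

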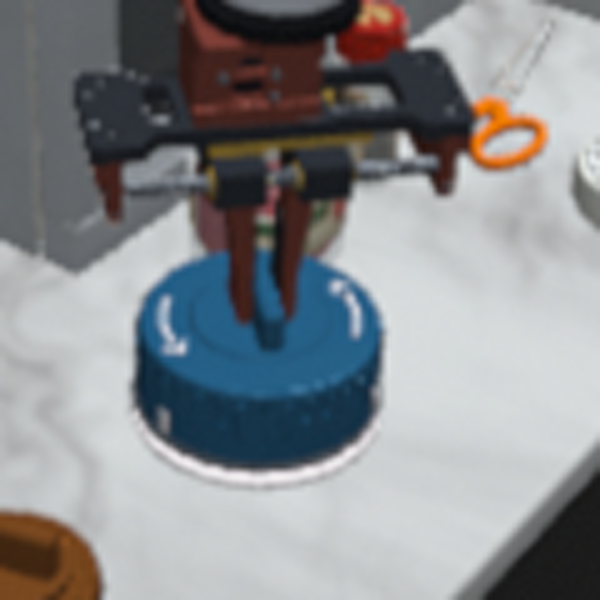

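At −6.6 N the lift carries the lid and tub together, so the hooks hold. Setting it back down and releasing.

```bash
python3 -m creep '[{"x":0,"y":0,"z":0.15,"spin":0,"gripper":1},{"x":0,"y":0,"z":0.2,"spin":0,"gripper":1},{"x":0,"y":0,"z":0.2,"spin":0,"gripper":0},{"x":0,"y":0,"z":0.2,"spin":0,"gripper":0},{"x":0,"y":0,"z":0.2,"spin":0,"gripper":0},{"x":0,"y":0,"z":0.2,"spin":0,"gripper":0},{"x":0,"y":0,"z":-2,"spin":0,"gripper":0},{"x":0,"y":0,"z":-6,"spin":0,"gripper":0},{"x":0,"y":0,"z":-11,"spin":0,"gripper":0},{"x":0,"y":0,"z":-14,"spin":0,"gripper":0},{"x":0,"y":0,"z":-14,"spin":0,"gripper":0}]'
python3 -c "
from h import *
p=cam('wrist'); bar(p,(.494,-.026),.079); save(p,'w20'); 
p=cam('scene'); bar(p,(.494,-.026),.079);bar(p,(.425,-.315),.063); save(p,'s20')
for c in((.618,.26),(.615,.098)): mug(p,c)
p=cam('top');bar(p,(.425,-.315),.063); save(p,'top20')"
```

```text
t: 32.42
ee_pos: [0.4932, -0.0278, 0.2049]
ee_rot: [-3.125, -0.027, -0.727]
ft_force: [0.2, -0.8, 0.1]
opening: 0.0877
bar n 1082 rect 0.4966 -0.0296 0.011 0.061 mean [ 0.4973 -0.0306  0.0776] ang -0.72
bar n 83 rect 0.4946 -0.0282 0.011 0.062 mean [ 0.4931 -0.026   0.079 ] ang -0.708
bar n 65 rect 0.4237 -0.3151 0.013 0.053 mean [ 0.4229 -0.3131  0.0624] ang -0.324
mug 271 [0.6183 0.2594] med|e| 0.0009
mug 251 [0.6137 0.0982] med|e| 0.0009
bar n 129 rect 0.4261 -0.3147 0.013 0.052 mean [ 0.4248 -0.3144  0.0623] ang -0.313
```

View pics/w20.png

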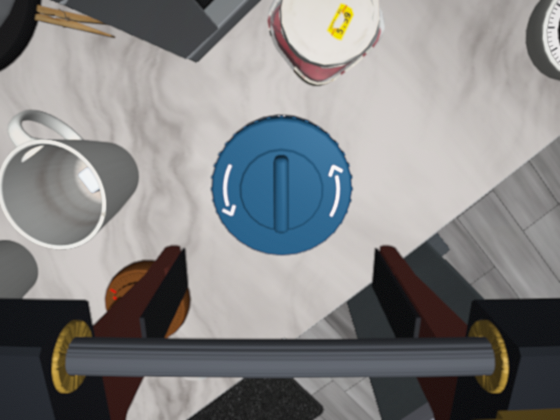

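View pics/s20.png

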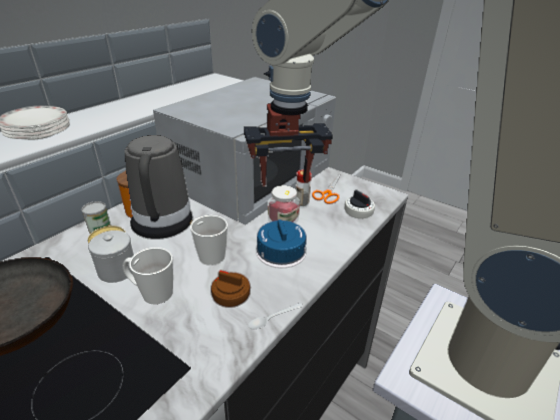

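The lid is back at its original height (bar top 0.0776, as at the start) and level at (281,185). The near mug's tablet shows at (90,180). Moving to the timer.

```bash
python3 -c "
from h import *
go(.426,-.315,.2,2.823)"
```

```text
row x 14.23 y 25.80 z 0.13 spin -3.549 -> j6 -1.89
```

```bash
python3 -m creep '[{"x":2.5,"y":4.5,"z":0,"spin":-0.18,"gripper":0},{"x":5,"y":9,"z":0,"spin":-0.36,"gripper":0},{"x":7.5,"y":13.5,"z":0,"spin":-0.54,"gripper":0},{"x":10,"y":18,"z":0,"spin":-0.72,"gripper":0},{"x":12.5,"y":22.5,"z":0,"spin":-0.9,"gripper":0},{"x":14.2,"y":25.8,"z":0,"spin":-1.08,"gripper":0},{"x":14.2,"y":25.8,"z":0,"spin":-1.26,"gripper":0},{"x":14.2,"y":25.8,"z":0,"spin":-1.44,"gripper":0},{"x":14.2,"y":25.8,"z":0,"spin":-1.62,"gripper":0},{"x":14.2,"y":25.8,"z":0,"spin":-1.8,"gripper":0},{"x":14.2,"y":25.8,"z":0,"spin":-1.98,"gripper":0},{"x":14.2,"y":25.8,"z":0,"spin":-2.1,"gripper":0}]'
python3 -c "
from h import *
go(.426,-.315,.17,2.823)"
```

```text
t: 34.08
ee_pos: [0.4249, -0.3142, 0.1993]
ee_rot: [3.12, -0.002, 1.378]
ft_force: [0.0, 0.5, 0.3]
opening: 0.0882
 row x -0.06 y 0.06 z 2.93 spin -1.445 -> j6 -1.90
```

```bash
python3 -m creep '[{"x":0,"y":0,"z":2,"spin":-1.45,"gripper":0},{"x":0,"y":0,"z":2,"spin":-1.45,"gripper":0},{"x":0,"y":0,"z":2,"spin":-1.45,"gripper":0},{"x":0,"y":0,"z":2,"spin":-1.45,"gripper":0},{"x":0,"y":0,"z":2,"spin":-1.45,"gripper":0},{"x":0,"y":0,"z":2,"spin":-1.45,"gripper":0},{"x":0,"y":0,"z":2,"spin":-1.45,"gripper":0},{"x":0,"y":0,"z":2,"spin":-1.45,"gripper":0},{"x":0,"y":0,"z":2,"spin":-1.45,"gripper":0}]'
python3 -c "
from h import *
p=cam('wrist'); save(p,'w21'); bar(p,(.425,-.315),.063); X,_=cloud(p)
c=proj(p,[[.425,-.315,.03]])[0]; print(c); u,v=map(int,c); save(p,'w21z',(u-75,v-75,u+75,v+75),5)"
```

```text
t: 35.2
ee_pos: [0.4245, -0.3136, 0.1777]
ee_rot: [3.136, 0.018, 2.827]
ft_force: [0.3, -1.0, -0.1]
opening: 0.0881
bar n 1050 rect 0.4246 -0.317 0.012 0.053 mean [ 0.4237 -0.3166  0.0616] ang -0.317
[278.91277019 187.12147474]
```

View pics/w21z.png

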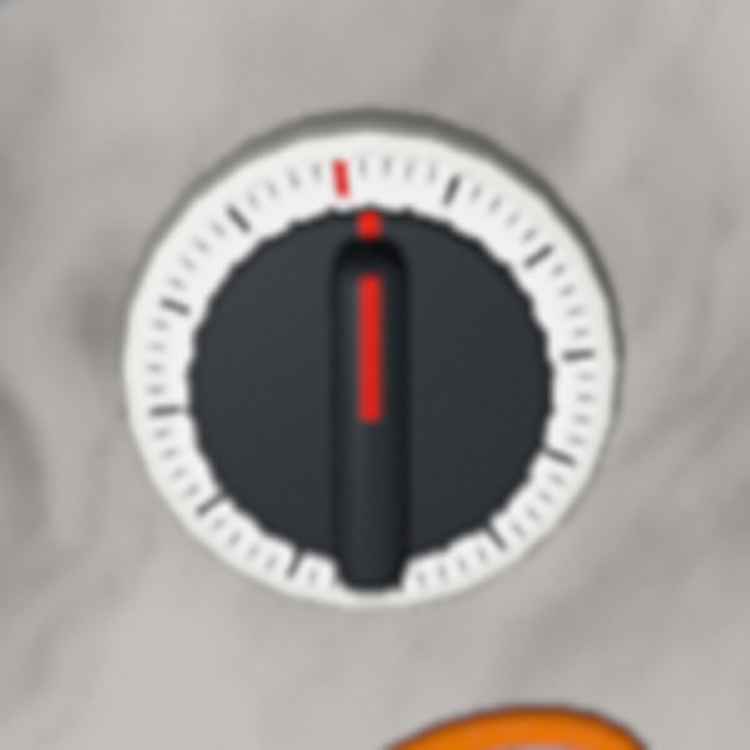

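The zoom shows the red zero mark at (341,177) and the pointer about 9° clockwise of it, so the dial starts at roughly 1.5 minutes. The long marks can be fitted for exact angles.

```bash
cat > dial.py <<'E'
from h import *
def fit(p,org,sc,marks,z=.031):
    uv=np.array([marks[k] for k in marks],float)/sc+np.array(org); W=ray_z(p,uv,z)[:,:2]; m=np.array(list(marks),float)*np.pi/30
    # direction angle of mark = a0 - m (clockwise)
    f=lambda q:(np.c_[q[0]+q[2]*np.cos(q[3]-m),q[1]+q[2]*np.sin(q[3]-m)]-W).ravel()
    r=least_squares(f,[*W.mean(0),.038,2.8]); print("centre",np.round(r.x[:2],4),"r",round(r.x[2],4),"zero dir",round(r.x[3],4),"res",np.round(np.abs(r.fun).max(),4)); return r.x
E
python3 - <<'E'
from dial import *
p=cam("wrist"); c=proj(p,[[.425,-.315,.03]])[0]; u,v=map(int,c); print(u,v)
q=fit(p,(u-75,v-75),5,{0:(341,178),5:(453,190),10:(540,255),15:(578,355),20:(560,457),25:(497,540),35:(295,563),40:(210,505),45:(165,411),50:(175,308),55:(238,218)})
B,a=bar(p,(.425,-.315),.063)
(_,_),(w,h),an=cv2.minAreaRect(B[:,:2].astype(np.float32)); print(w,h,an)
# pointer red line on bar top z .063
w=ray_z(p,np.array([(369,278),(370,420)])/5+np.array([u-75,v-75]),.063); d=w[0]-w[1]; pa=np.arctan2(d[1],d[0]); print("pointer",w,pa)
print("dial",q[3]-pa, (q[3]-pa)/.10472)
w=ray_z(p,np.array([(369,225)])/5+np.array([u-75,v-75]),.039)[0,:2]-q[:2]; print(q[3]-np.arctan2(w[1],w[0]))
E
```

```text
278 186
centre [ 0.4249 -0.3166] r 0.035 zero dir 2.9633 res 0.0004
bar n 1038 rect 0.4245 -0.317 0.012 0.053 mean [ 0.4236 -0.3166  0.0617] ang -0.312
0.0117415776476264 0.05306658521294594 72.01396179199219
pointer [[ 0.40140139 -0.30909098  0.063     ]
 [ 0.42218287 -0.31577486  0.063     ]] 2.8304146677817164
dial 0.13289834600393924 1.269082754048312
0.1287375214236235
```

```bash
python3 -c "
from h import *
go(.425,-.3155,.043,2.827)"
```

```text
row x 0.19 y -0.21 z 13.52 spin -0.002 -> j6 -1.90
```

```bash
python3 -m creep '[{"x":0,"y":-0.2,"z":5,"spin":0,"gripper":0},{"x":0,"y":-0.2,"z":10,"spin":0,"gripper":0.3},{"x":0,"y":-0.2,"z":12.5,"spin":0,"gripper":0.5},{"x":0,"y":-0.2,"z":13.4,"spin":0,"gripper":0.6},{"x":0,"y":-0.2,"z":13.4,"spin":0,"gripper":0.75},{"x":0,"y":-0.2,"z":13.4,"spin":0,"gripper":1},{"x":0,"y":-0.2,"z":13.4,"spin":0,"gripper":1},{"x":0,"y":-0.2,"z":13.4,"spin":0,"gripper":1},{"x":0,"y":-0.2,"z":13.4,"spin":0,"gripper":1},{"x":0,"y":-0.2,"z":13.4,"spin":0,"gripper":1}]'
python3 -c "
from h import *
S()"
```

```text
t: 36.55
ee_pos: [0.427, -0.3161, 0.0446]
ee_rot: [3.137, 0.02, 2.825]
ft_force: [-0.7, 0.1, 5.3]
opening: 0.0115
{'t': 36.55, 'joint_positions': [-0.6661, 0.5595, 1.9431, 0.0192, 0.6223, -1.9362], 'ee_pos': [0.427, -0.3161, 0.0446], 'ee_rot': [3.1368, 0.0196, 2.8253], 'ft_force': [-0.6676, 0.1089, 5.2633], 'ft_torque': [0.005, 0.0081, 0.0236], 'opening': 0.0115}
```

```bash
python3 -m creep '[{"x":0,"y":0,"z":0.12,"spin":0,"gripper":1},{"x":0,"y":0,"z":0.12,"spin":0,"gripper":1}]'
```

```text
t: 36.8
ee_pos: [0.4271, -0.3161, 0.0445]
ee_rot: [3.137, 0.02, 2.825]
ft_force: [-3.6, 2.1, 15.9]
opening: 0.0116
```

```bash
python3 -m creep '[{"x":0,"y":0,"z":0.09,"spin":0.1,"gripper":1},{"x":0,"y":0,"z":0.09,"spin":0.22,"gripper":1},{"x":0,"y":0,"z":0.09,"spin":0.34,"gripper":1},{"x":0,"y":0,"z":0.09,"spin":0.46,"gripper":1}]'
python3 -c "
from h import *
S()"
```

```text
t: 37.3
ee_pos: [0.4281, -0.3171, 0.0446]
ee_rot: [3.129, 0.019, 2.362]
ft_force: [1.7, -1.5, 5.8]
opening: 0.0119
{'t': 37.3, 'joint_positions': [-0.6663, 0.56, 1.942, 0.0186, 0.6197, -1.4725], 'ee_pos': [0.4281, -0.3171, 0.0446], 'ee_rot': [3.1286, 0.0186, 2.3619], 'ft_force': [1.6746, -1.4933, 5.7848], 'ft_torque': [-0.5615, -0.0587, 0.1098], 'opening': 0.0119}
```

```bash
python3 -m creep '[{"x":0.05,"y":0,"z":0.1,"spin":0,"gripper":1},{"x":0.1,"y":0,"z":0.12,"spin":0.1,"gripper":1},{"x":0.1,"y":0,"z":0.13,"spin":0.25,"gripper":1}]'
```

```text
t: 37.67
ee_pos: [0.4279, -0.3175, 0.0445]
ee_rot: [3.124, 0.017, 2.108]
ft_force: [-3.6, -1.6, 14.8]
opening: 0.0119
```

```bash
python3 -m creep '[{"x":0,"y":0,"z":0.11,"spin":0.12,"gripper":1},{"x":0,"y":0,"z":0.11,"spin":0.27,"gripper":1},{"x":0,"y":0,"z":0.11,"spin":0.42,"gripper":1}]'
```

```text
t: 38.05
ee_pos: [0.4285, -0.3187, 0.0446]
ee_rot: [3.118, 0.011, 1.685]
ft_force: [-3.3, -3.0, 11.7]
opening: 0.0117
```

```bash
python3 -m creep '[{"x":0.1,"y":0,"z":0.12,"spin":0.12,"gripper":1},{"x":0.1,"y":0,"z":0.12,"spin":0.27,"gripper":1},{"x":0.1,"y":0,"z":0.12,"spin":0.42,"gripper":1}]'
```

```text
t: 38.42
ee_pos: [0.4279, -0.3186, 0.0445]
ee_rot: [3.116, 0.002, 1.261]
ft_force: [-7.6, -3.0, 15.9]
opening: 0.012
```

```bash
python3 -m creep '[{"x":0,"y":0,"z":0.11,"spin":0.12,"gripper":1},{"x":0,"y":0,"z":0.11,"spin":0.27,"gripper":1},{"x":0,"y":0,"z":0.11,"spin":0.4,"gripper":1},{"x":0,"y":0,"z":0.11,"spin":0.4,"gripper":1}]'
```

```text
t: 38.92
ee_pos: [0.428, -0.3191, 0.0444]
ee_rot: [3.117, -0.008, 0.86]
ft_force: [-3.0, -0.7, 12.1]
opening: 0.0118
```

Releasing and rising to read the dial.

```bash
python3 -m creep '[{"x":0,"y":0,"z":0,"spin":0,"gripper":0},{"x":0,"y":0,"z":0,"spin":0,"gripper":0},{"x":0,"y":0,"z":0,"spin":0,"gripper":0},{"x":0,"y":0,"z":0,"spin":0,"gripper":0},{"x":0,"y":0,"z":-3,"spin":0,"gripper":0},{"x":0,"y":0,"z":-8,"spin":0,"gripper":0},{"x":0,"y":0,"z":-13,"spin":0,"gripper":0},{"x":0,"y":0,"z":-13,"spin":0,"gripper":0}]'
python3 -c "
from h import *
S()
p=cam('wrist'); u,v=map(int,proj(p,[[.4275,-.3185,.03]])[0]); print(u,v); save(p,'w22z',(u-75,v-75,u+75,v+75),5)
p=cam('scene'); save(p,'s22',(330,170,410,230),7)"
```

```text
t: 39.92
ee_pos: [0.4268, -0.3194, 0.178]
ee_rot: [3.109, -0.009, 0.86]
ft_force: [0.4, -0.6, -0.4]
opening: 0.0866
{'t': 39.925, 'joint_positions': [-0.6688, 0.3352, 1.8902, 0.0092, 0.8834, 0.0365], 'ee_pos': [0.4268, -0.3194, 0.178], 'ee_rot': [3.109, -0.0085, 0.8599], 'ft_force': [0.3811, -0.6483, -0.4263], 'ft_torque': [-0.0238, -0.0381, -0.03], 'opening': 0.0866}
272 188
```

View pics/w22z.png

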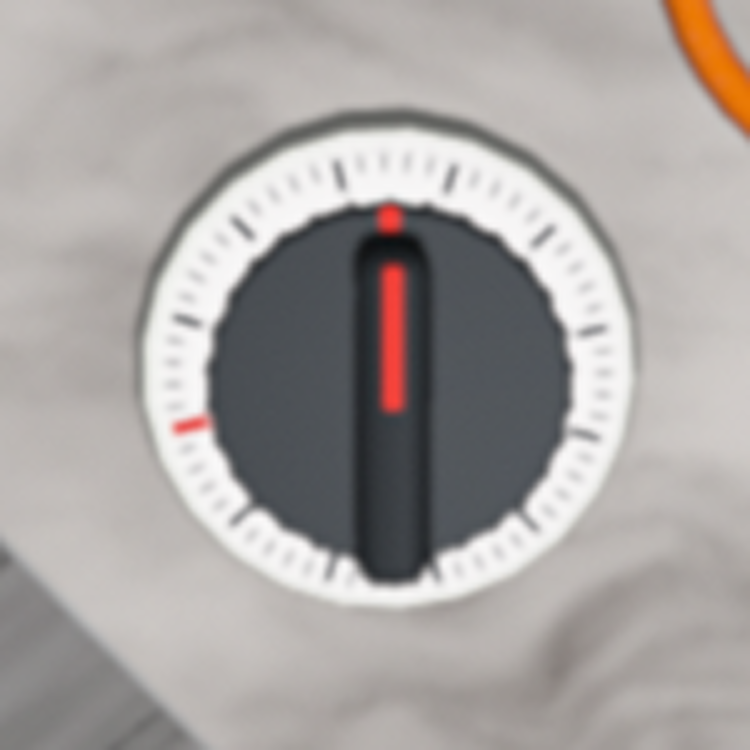

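The pointer sits between the 15 mark (340,177) and the 20 mark (452,180), so the timer body slipped a little when the press eased. I'll fit the angle and correct it.

Run:
```python
from dial import *
p=cam("wrist"); u,v=map(int,proj(p,[[.4275,-.3185,.03]])[0]); 
q=fit(p,(u-75,v-75),5,{0:(191,425),5:(187,321),10:(245,228),15:(340,176),20:(452,179),25:(543,237),30:(593,330),35:(586,435),40:(528,521),45:(435,568),50:(332,566),55:(243,515)})
B,a=bar(p,q[:2],.063)
w=ray_z(p,np.array([(394,265),(393,410)])/5+np.array([u-75,v-75]),.063); d=w[0]-w[1]; pa=np.arctan2(d[1],d[0]); print("pointer",pa)
for x in(pa,a): print("dial",q[3]-x, (q[3]-x)/.10472)
print("target yaw",q[3]-2.094)
go(q[0],q[1]+.001,.044,a)
```

```text
centre [ 0.4291 -0.3199] r 0.0344 zero dir 2.6622 res 0.0003
bar n 1024 rect 0.4292 -0.3191 0.053 0.011 mean [ 0.4298 -0.318   0.0618] ang 0.854
pointer 0.8539843035243908
dial 1.808198572654694 17.266984078062396
dial 1.8086687723915458 17.271474144304296
target yaw 0.568182876179085
 row x 0.09 y 0.17 z 12.95 spin 0.006 -> j6 0.07
```

```bash
python3 -m creep '[{"x":0.1,"y":0,"z":5,"spin":0,"gripper":0.2},{"x":0.1,"y":0,"z":10,"spin":0,"gripper":0.4},{"x":0.1,"y":0,"z":12.6,"spin":0,"gripper":0.6},{"x":0.1,"y":0,"z":13.2,"spin":0,"gripper":0.75},{"x":0.1,"y":0,"z":13.2,"spin":0,"gripper":1},{"x":0.1,"y":0,"z":13.2,"spin":0,"gripper":1},{"x":0.1,"y":0,"z":13.2,"spin":0,"gripper":1},{"x":0.1,"y":0,"z":13.2,"spin":0,"gripper":1}]'
python3 -c "
from h import *
S()"
```

```text
t: 41.08
ee_pos: [0.4288, -0.3185, 0.0421]
ee_rot: [3.116, -0.008, 0.86]
ft_force: [0.1, 0.2, 2.1]
opening: 0.0118
{'t': 41.075, 'joint_positions': [-0.6652, 0.5642, 1.9436, 0.0123, 0.6077, 0.0359], 'ee_pos': [0.4288, -0.3185, 0.0421], 'ee_rot': [3.1157, -0.0082, 0.8599], 'ft_force': [0.0721, 0.2149, 2.0879], 'ft_torque': [0.0719, 0.0291, -0.0079], 'opening': 0.0118}
```

```bash
python3 -m creep '[{"x":0,"y":0,"z":0.12,"spin":0,"gripper":1},{"x":0,"y":0,"z":0.16,"spin":0,"gripper":1}]'
```

```text
t: 41.32
ee_pos: [0.4293, -0.3188, 0.0414]
ee_rot: [3.115, -0.008, 0.86]
ft_force: [-0.2, 0.2, 12.3]
opening: 0.0118
```

```bash
python3 -m creep '[{"x":0,"y":0,"z":0.13,"spin":0.05,"gripper":1},{"x":0,"y":0,"z":0.13,"spin":0.1,"gripper":1},{"x":0,"y":0,"z":0.13,"spin":0.15,"gripper":1}]'
```

```text
t: 41.7
ee_pos: [0.4294, -0.319, 0.0413]
ee_rot: [3.116, -0.012, 0.709]
ft_force: [-2.1, 0.6, 13.5]
opening: 0.0119
```

```bash
python3 -m creep '[{"x":0,"y":0,"z":0.13,"spin":0.05,"gripper":1},{"x":0,"y":0,"z":0.13,"spin":0.1,"gripper":1},{"x":0,"y":0,"z":0.13,"spin":0.14,"gripper":1},{"x":0,"y":0,"z":0.13,"spin":0.14,"gripper":1}]'
```

```text
t: 42.2
ee_pos: [0.4294, -0.319, 0.0413]
ee_rot: [3.118, -0.016, 0.568]
ft_force: [-1.4, 1.6, 16.5]
opening: 0.0118
```

```bash
python3 -m creep '[{"x":0,"y":0,"z":0.05,"spin":0,"gripper":0},{"x":0,"y":0,"z":0,"spin":0,"gripper":0},{"x":0,"y":0,"z":0,"spin":0,"gripper":0},{"x":0,"y":0,"z":0,"spin":0,"gripper":0},{"x":0,"y":0,"z":-3,"spin":0,"gripper":0},{"x":0,"y":0,"z":-8,"spin":0,"gripper":0},{"x":0,"y":0,"z":-13,"spin":0,"gripper":0},{"x":0,"y":0,"z":-13,"spin":0,"gripper":0}]'
python3 -c "
from h import *
p=cam('wrist'); u,v=map(int,proj(p,[[.4285,-.319,.03]])[0]); print(u,v); save(p,'w23z',(u-75,v-75,u+75,v+75),5)"
```

```text
t: 43.2
ee_pos: [0.428, -0.319, 0.1749]
ee_rot: [3.111, -0.018, 0.568]
ft_force: [-1.2, -0.1, -1.0]
opening: 0.0864
273 192
```

View pics/w23z.png

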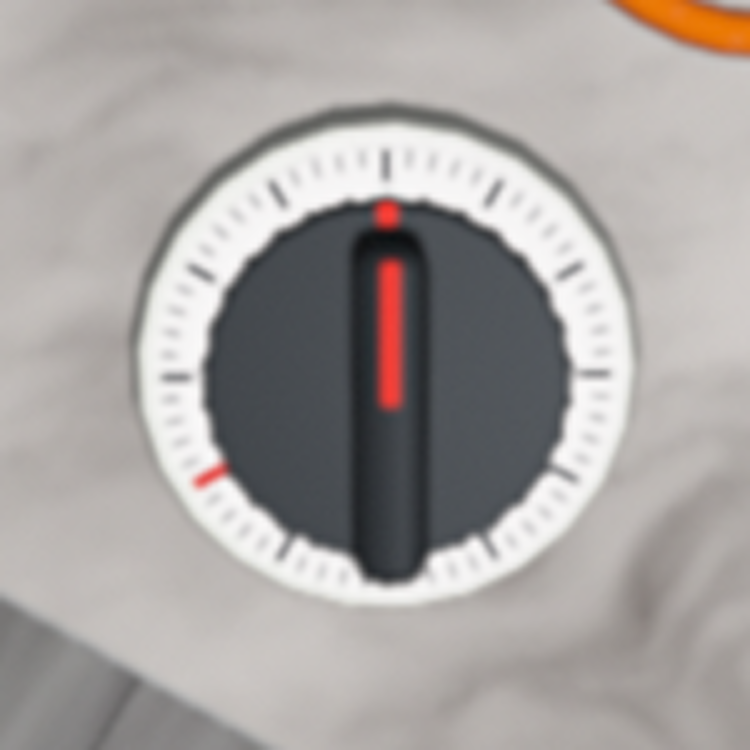

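The pointer (388,215) now sits on the fourth long mark (386,165). Final checks of everything.

Run:
```python
from dial import *
p=cam("wrist"); u,v=map(int,proj(p,[[.4285,-.319,.03]])[0]); 
q=fit(p,(u-75,v-75),5,{0:(211,475),5:(178,377),10:(202,271),15:(279,194),20:(386,165),25:(494,193),30:(570,271),35:(594,374),40:(567,475),45:(490,546),55:(288,546)})
B,a=bar(p,q[:2],.063); print("dial min",(q[3]-a)/.10472)
for n in("scene","top"):
    p=cam(n); save(p,n+"F")
    for c in((.618,.26),(.615,.098)): mug(p,c)
    bar(p,(.495,-.028),.079)
    for t in("jam_jar","spice_b","teaspoon"):
        for o in manip.outline_of(p,t)[:1]:
            X,_=cloud(p,o["mask"]); print(t,round(o["score"],2),np.round(np.median(X,0),3))
    if n=="top": save(p,"topFz",(110,130,260,240),5)
```

```text
centre [ 0.4301 -0.3196] r 0.0345 zero dir 2.6639 res 0.0004
bar n 1072 rect 0.4299 -0.3201 0.054 0.012 mean [ 0.4307 -0.3193  0.0617] ang 0.567
dial min 20.021400074888398
mug 265 [0.6184 0.2595] med|e| 0.0009
mug 247 [0.6136 0.0978] med|e| 0.001
bar n 88 rect 0.4943 -0.0279 0.012 0.064 mean [ 0.4919 -0.0252  0.0785] ang -0.71
jam_jar 0.83 [ 0.556 -0.118  0.07 ]
spice_b 0.64 [ 0.563 -0.228  0.07 ]
teaspoon 0.52 [0.387 0.179 0.005]
mug 226 [0.6206 0.2589] med|e| 0.001
mug 229 [0.6165 0.0986] med|e| 0.001
bar n 159 rect 0.4973 -0.0273 0.013 0.061 mean [ 0.497  -0.0274  0.0784] ang -0.72
jam_jar 0.63 [ 0.563 -0.136  0.093]
spice_b 0.96 [ 0.568 -0.235  0.106]
teaspoon 0.8 [0.383 0.176 0.005]
```

View pics/topFz.png

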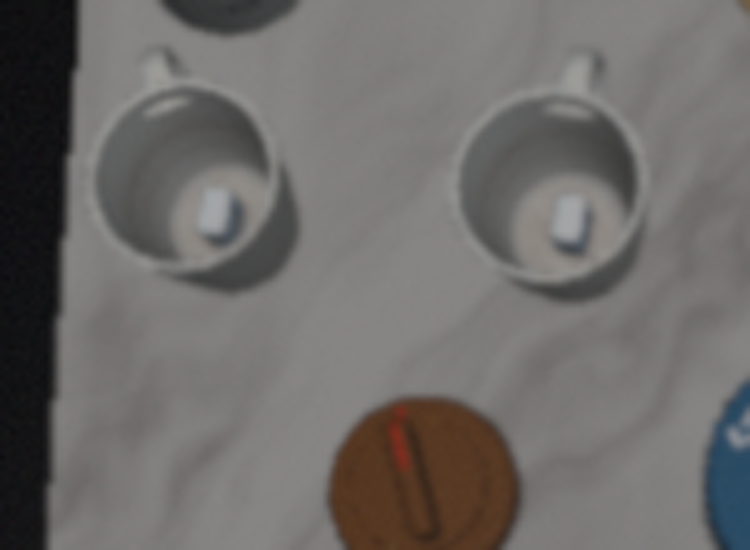

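View pics/sceneF.png

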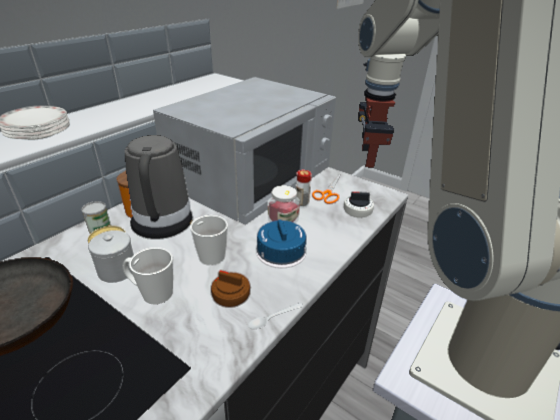

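Each mug shows its tablet, at (217,212) and (570,220). The lid, bystanders and brown look-alike are where they should be, and the gripper is clear. Handing in.

```bash
python3 -c "
from h import *
print(manip.finish_job()); S()"
```

```text
the job is handed in; nothing more can be done
None
the job is handed in; nothing more can be done
```

The job is done and handed in at about 43 s of the 208 s allowed. I opened the tub, put one tablet in each of the two mugs I could see, left the third tablet in the tub, locked the lid back on, then set the timer.

- **Mugs:** the last top view shows one tablet in each, and both mugs stand where they did at the start. I saw no third mug in either the top or the scene view.
- **Lid:** the bar top is back at its starting height (0.078 m). A test pull of 6.6 N did not bring the lid off the tub. I could not see the hooks in their notches directly. The tub turned about 14° during closing.
- **Timer:** it reads 20.0 minutes by a fit of the dial marks. On the first turn my downward press briefly fell to about 6 N and the timer slipped on the worktop, turning about 17° and moving 4–5 mm. The dial had then reached only 17.3 minutes, so I finished the setting under a steady 12–16 N. The timer then stayed still, but I did not turn its body back.
- **Other things:** the jam jar, spice jar and teaspoon are within about 3 mm of their starting positions. The brown look-alike was not touched.

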